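Dry-fit the depot diorama

TASK

Dry-fit the depot diorama: set the blue container lengthwise in the middle of the concrete pad, stack the white container squarely on top of it, and park the yellow-cabbed truck in the middle of the road between pad and hut, level with the pad and with its nose towards the gate. Then put the orange generator trailer straight behind the truck, its drawbar pointing at the truck's tail and about a centimetre short of it. The rust-red container and the fir tree are still drying, so leave those two standing where they are.

Things in the scene. Friction and masses are not known exactly. Their poses are not given: they have to be found in the camera images.
- yard: Fixed diorama board left or right of the robot's centre line, 380 x 250 mm, dark wood edge, grass, grey 60 mm road with dashed centre line along its middle, lying roughly left-right (along world y). Origin: centre of its underside. x along the road (to or from the gate), y across. Road and grass lie at z = 14 mm; fences 14 mm high stand at y = +-118 mm.
- pad: Fixed light grey concrete pad on the board, 100 (x) x 50 (y) x 3 mm, on one or the other side of the road, its centre 80 mm from the road's centre line and up to 15 mm from the board's middle along the road. Origin: centre of its underside, on the grass; its top is 3 mm above. x runs along the road.
- hut: Fixed hut on the board across the road from the pad: 96 x 50 x 42 mm high, cream walls, green ridged roof. Origin: centre of its underside, 80 mm from the road's centre line; x along the road.
- gate: Fixed red and white barrier boom between two grey posts, 76 mm across the road and 22 mm high, at one end of the road, 175 mm from the board's middle (a green hedge, 16 x 80 x 20 mm, closes the other end, likewise 175 mm out). Origin: underside, on the road's centre line.
- blue_container: Loose blue model container, 84 (x) x 34 (y) x 36 (z) mm, about 70 g. Origin: centre of its underside; x along its length, its two ends equivalent. It and the other loose pieces stand upright on the 3 mm thick dark grey cutting mat beside the board, in two rows, lengths within 0.6 rad of the robot's x, noses away from the robot, 25 mm or more free beside the middle of each long side.
- white_container: Loose white model container, the same size and axes as the blue one. Goes on the blue one, both upright, so its origin ends 36 mm above the blue one's origin.
- rust_container: Loose rust-red model container of the same size, its paint still wet: to be left where it stands on the mat.
- truck: Loose model truck, 100 (x) x 34 (y) x 42 (z) mm, about 100 g, yellow cab, beige box body, rigid wheels. Origin: on the ground under its middle; +x is forward: nose (cab) at x = +50 mm, tail at x = -50 mm. The flat-sided box body, 34 mm wide, spans x = -50 to +19 mm, z = 13 to 42 mm: grip it there across the sides.
- trailer: Loose orange generator trailer, about 50 g: box body 46 (x) x 30 (y) mm, z = 10 to 33 mm, on four rigid wheels, with a thin dark drawbar in front, 6 to 10 mm above ground, and a rigid jockey wheel. Origin: on the ground under the middle of the box; +x points forward along the drawbar, whose eye ends at x = +43 mm.
- fir_tree: Loose green model fir tree on a cork disc (30 mm wide), 60 mm tall, its glue still drying: to be left where it stands on the mat. Origin: centre of the underside. Small unlisted things also lie about: two paint pots (27 mm wide, 33 mm high) between the pieces on the mat and tweezers along its far edge.
Mind the look-alikes: they are no part of the job. Of the things that look like the blue_container, the largest one is meant.

How it is judged:
At the end, for the whole second after the job is handed in: Blue centred on pad within 8 mm, 0.12 rad; white on blue within 6 mm, 0.12 rad; truck on road within 10 mm of its centre line and 12 mm of level with pad, 0.12 rad, nose to gate; trailer behind, drawbar 2 to 22 mm off the tail, 12 mm sideways, 0.15 rad; all upright, released, at rest (x of blue_container in the frame of pad between -0.008 and 0.008 m and y of blue_container in the frame of pad between -0.008 and 0.008 m and z of blue_container in the frame of pad between 0.001 and 0.005 m and angle between the x axis of blue_container and the x axis of pad, either way round below 0.12 rad and x of white_container in the frame of blue_container between -0.006 and 0.006 m and y of white_container in the frame of blue_container between -0.006 and 0.006 m and z of white_container in the frame of blue_container between 0.034 and 0.038 m and angle between the x axis of white_container and the x axis of blue_container, either way round below 0.12 rad and y of truck in the frame of yard between -0.01 and 0.01 m and x of truck in the frame of pad between -0.012 and 0.012 m and z of truck in the frame of yard between 0.012 and 0.017 m and angle between the x axis of truck and the x axis of yard, either way round below 0.12 rad and x of gate in the frame of truck above 0.08 m and x of trailer in the frame of truck between -0.115 and -0.095 m and y of trailer in the frame of truck between -0.012 and 0.012 m and z of trailer in the frame of yard between 0.012 and 0.017 m and angle between the x axis of trailer and the x axis of truck, either way round below 0.15 rad and x of truck in the frame of trailer above 0.05 m and angle between each of blue_container, white_container, truck, trailer's own z axis and vertical below 0.08 rad and linear speed of each of blue_container, white_container, truck, trailer below 0.01 m/s and angular speed of each of blue_container, white_container, truck, trailer below 0.1 rad/s); the robot touches nothing.
It fails at once if the rust-red container is pushed, lifted or turned out of its place (moved over 12 mm or tipped) (distance of rust_container from where it was at the start of the episode above 0.012 m or angle between rust_container's own z axis and vertical above 0.35 rad).
It fails at once if the fir tree is pushed out of its place (moved over 12 mm) or tipped over (distance of fir_tree from where it was at the start of the episode above 0.012 m or angle between fir_tree's own z axis and vertical above 0.35 rad).
It also fails if it takes over 115 s, if anything falls off the work surface, if the arm or the gripper's body presses on something with over 40 N, if the wrist force passes 120 N, or if a joint passes its speed limit or range.

ROBOT

A 6-joint arm with a two-finger parallel gripper is mounted at the origin on the work surface. World frame = base frame: x ahead of the robot, y to its left, z up, the work surface at z = 0. Lengths are in m, angles in rad, forces in N, time in s.
With the tool pointing down it reaches from about 0.35 to 0.975 m from the base axis. Payload 4.9 kg.
Tool frame: the origin (TCP) lies on the mounting face of the last link; the fingertips stand 173 mm ahead of it and the grasp point (between the pads) lies 155 mm ahead of it; z points along the fingers, y is the direction in which the jaws open and shut (so a half turn about z gives the same grasp; the last joint's range is limited). The gripper opens to 85 mm and grips with 20 to 120 N. Pads are 22 mm wide; open, the fingers measure 114 mm over their backs; the gripper's body (76 mm by 85 mm) begins 54 mm behind the grasp point. The pads swing forward as they close: fully open they stand 13 mm farther back than shut.
Start: joints at [1.162, 0.053, 1.613, -0, 1.476, -0.119], TCP at [0.179, 0.599, 0.405] pointing down, gripper open.
Joint ranges: [-3.01, 3.01], [-1.01, 2.22], [0.06, 2.58], [-1.02, 4.17], [0.09, 2.62], [-3.14, 3.14]. Speed limits (rad/s): [2.57, 2.57, 3.14, 3.14, 3.14, 3.14].

INTERFACE

Orientations are given as a unit quaternion [w, x, y, z].
In Python, from plant import manip gives the robot as it stands.
- The arm moves only by the tool play_rows, never from a script. Its argument "increments" is a list of rows, each an object with "offset": the shift along the tool's x, y, z in mm, a list of three; "twist": the turn about the tool's z in rad; "grip": the opening, from 0 (shut) to 1 (fully open). In form: [{"offset": [dx, dy, dz], "twist": twist, "grip": grip}, ...]. A call has 1 to 5 rows; each row is the pose to reach, as a shift and turn from the pose commanded when the call began, along the tool's axes at that moment; what a row does not reach only later rows make up. A row lasts 1/12 s, in which the tool goes at most 41.7 mm and 7.16 degrees, less where a joint would pass 70% of its speed; a pose out of reach is approached as far as the arm can. A call with a gripper value outside its range is refused whole. The fingers move at their own pace and stop on an object; the grip force is fixed at half the most. Time passes only in rows, so rows that repeat a pose let the fingers close. It gives the time, the measured TCP pose, the force and the opening at its end, in the units of the state.
- manip.state(): the state, without advancing time (a new reading comes with each control period).
- manip.grab_frame(name): name is "side" or "top"; returns the picture (420x560x3 uint8, blue, green, red); there is no depth.
- manip.get_calibration(name): a dict with "fx", "fy", "cx", "cy" (pixels), "T" (4x4, takes a point from camera to world coordinates). Camera axes: x right, y down, z forward; pixel columns grow to the right and rows downward; lengths in m; the calibration is good to about 2 mm. A picture is of the moment at which its call begins. get_calibration takes no time and is no camera call.
- manip.job_done(): hands the job in, once; it reports no verdict.
Trained networks look in the newest picture that a camera, given by its name, has taken for a name from the list of things; names that differ only in an ending like _2 or _b are one class to them, and where a whole thing is asked for, a point or a joint stands for the part that bears it (a point fixed in the world has none). Each returns a list of dicts, best first, with "p" (0 to 1); they miss things now and then, are a little off and sometimes report something else, mostly with a low value. They report only what shows in the picture. A call takes as long as a camera call. They do not tell look-alikes from the thing itself.
- manip.boxes_of(query, camera): "xyz" ([x, y, z] in m, in the coordinates of the camera as it stood for that picture, good to about 4 mm: the middle of the surface that is visible of it).
- manip.tip_of(query, camera): "xyz" ([x, y, z] in m, in the coordinates of the camera as it stood for that picture, good to about 4 mm: a listed point, or the origin of a listed thing).
The state is a dict: "time": time; "joint_pos": joint angles; "joint_vel": joint speeds; "joint_efforts": joint torques, N m; "tool_pos": TCP position; "tool_rot": TCP orientation; "contact_force": force on the tool from outside, world axes, zero at the start; "ft_torque": the same for the moment, N m; "gripper_width": opening from 0.0 (shut) to 1.0 (fully open).
Only numpy, scipy, OpenCV 4.12 (cv2) and the standard library are available. Lean on these libraries where they do the work, as an engineer would, in place of code of your own. Each camera call takes 0.05 s, during which the arm holds its last target. There are 200 camera calls.

## Working session

There is one attempt and no reset: what is moved stays moved. The work goes in short steps, Python scripts to look and compute and a tool call to move; the robot and the scene stay as the last step left them, time stands still between calls to the robot, and variables do not carry over. Pictures are saved under pics/ and viewed, about 12 in all and at most 16, crops included, and the job is handed in when it is done.

Besides the shell and the picture viewer there is one more tool, called after ">>>" by a JSON object that holds its "api" and its "payload". play_rows: Moves the arm, as the interface text tells. Its arguments: {"type":"object","properties":{"increments":{"type":"array"}},"required":["increments"]}

```bash
mkdir -p pics; cat > h.py <<'E'
import numpy as np, cv2
from plant import manip
def cal(n):
    c=manip.get_calibration(n); return c,np.array(c["T"])
def w(n,p):
    T=cal(n)[1]; return T[:3,:3]@np.array(p)+T[:3,3]
def proj(n,P):
    c,T=cal(n); p=T[:3,:3].T@(np.array(P)-T[:3,3]); return np.array([c["fx"]*p[0]/p[2]+c["cx"],c["fy"]*p[1]/p[2]+c["cy"]])
def ray(n,u,v,z):
    c,T=cal(n); d=T[:3,:3]@np.array([(u-c["cx"])/c["fx"],(v-c["cy"])/c["fy"],1]); o=T[:3,3]; return o+d*(z-o[2])/d[2]
E
python3 - <<'E'
from h import *
for n in ["top","side"]:
    f=manip.grab_frame(n); cv2.imwrite(f"pics/{n}0.png",f); print(n,np.round(cal(n)[1],3).tolist(),{k:round(cal(n)[0][k],1) for k in("fx","cx","cy")})
    for q in ["yard","pad","hut","gate","blue_container","white_container","rust_container","truck","trailer","fir_tree"]:
        for r in manip.tip_of(q,n): 
            P=w(n,r["xyz"]); print(q,round(r["p"],2),np.round(P,3),np.round(proj(n,P)))
print(manip.state())
E
```

```text
top [[-0.007, -0.997, 0.071, 0.351], [-1.0, 0.007, -0.012, 0.008], [0.011, -0.071, -0.997, 1.325], [0.0, 0.0, 0.0, 1.0]] {'fx': 464.8, 'cx': 278.6, 'cy': 213.2}
yard 0.65 [0.537 0.222 0.001] [198. 182.]
pad 0.96 [0.456 0.228 0.016] [195. 210.]
pad 0.35 [ 0.6   -0.33   0.004] [390. 159.]
hut 0.83 [0.623 0.221 0.015] [198. 151.]
hut 0.24 [0.524 0.048 0.01 ] [259. 185.]
gate 0.53 [0.526 0.051 0.011] [258. 185.]
blue_container 0.95 [ 0.461 -0.216  0.003] [352. 207.]
blue_container 0.8 [ 0.286 -0.233 -0.   ] [359. 269.]
blue_container 0.74 [ 0.307 -0.355  0.003] [401. 261.]
white_container 0.83 [ 0.602 -0.332  0.005] [391. 158.]
rust_container 0.36 [ 0.458 -0.089  0.005] [307. 208.]
rust_container 0.22 [0.622 0.22  0.012] [198. 151.]
truck 0.72 [ 0.599 -0.209  0.004] [348. 159.]
truck 0.58 [0.46  0.226 0.018] [196. 208.]
trailer 0.58 [ 0.46  -0.093  0.001] [309. 208.]
fir_tree 0.43 [ 0.592 -0.105  0.004] [312. 162.]
side [[0.977, -0.131, 0.171, 0.305], [-0.214, -0.655, 0.724, -0.698], [0.017, -0.744, -0.668, 0.71], [0.0, 0.0, 0.0, 1.0]] {'fx': 447.7, 'cx': 288.9, 'cy': 210.4}
yard 0.89 [ 
[... 688 characters left out ...]
oint_pos': array([ 1.16200916e+00,  5.26778822e-02,  1.61293632e+00,  7.44796258e-06,
        1.47600993e+00, -1.18992829e-01]), 'joint_vel': array([-1.90746953e-04, -7.59692581e-04, -8.72658587e-04, -1.16447604e-05,
        2.48489606e-04,  1.37934660e-03]), 'joint_efforts': array([ 1.05728224e-03, -3.93703508e+01, -3.70465136e+01, -1.73821982e-04,
        7.60157745e-04,  1.32247706e-07]), 'tool_pos': array([0.17857891, 0.5989117 , 0.40469558]), 'tool_rot': array([-7.68424451e-06,  1.44391027e-01,  9.89520708e-01, -1.42271408e-05]), 'contact_force': array([ 0.34549055,  0.56477212, -0.19907851]), 'ft_torque': array([0.01939786, 0.00805853, 0.03182693]), 'gripper_width': 0.9988302066983078}
```

```bash
python3 - <<'E'
import cv2
t=cv2.imread("pics/top0.png"); s=cv2.imread("pics/side0.png")
cv2.imwrite("pics/t1.png",cv2.resize(t[110:310,130:450],(800,500),interpolation=cv2.INTER_CUBIC))
cv2.imwrite("pics/s1.png",cv2.resize(s[100:410,150:510],(697,600),interpolation=cv2.INTER_CUBIC))
E
```

```text
(no output)
```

View pics/t1.png

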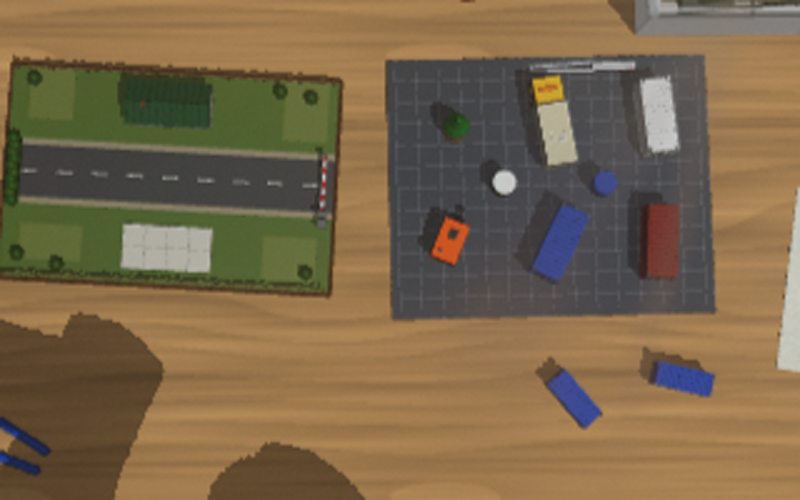

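View pics/s1.png

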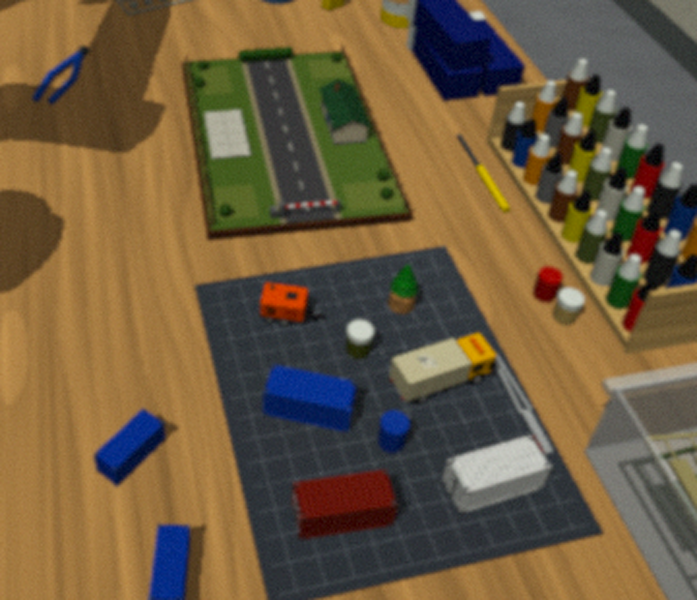

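The blue look-alikes in the crop are (560,242) on the mat, (574,398) and (683,378), the last two off the mat. The one on the mat is clearly the largest and is the only one standing with the other pieces, so it is the one meant; both views agree, but I'll enlarge it to confirm. The gate is at the −y end of the board. Next I'll fit box silhouettes in both cameras.

```bash
cat >> h.py <<'E'
from scipy.optimize import minimize
# boxes: (x0,x1,y0,y1,z0,z1) parts; colour masks HSV
C=[(-.042,.042,-.017,.017,0,.036)]
OBJ={"blue":(C,lambda h,s,v:(h>105)&(h<130)&(s>150)),
"white":(C,lambda h,s,v:(s<45)&(v>120)),
"rust":(C,lambda h,s,v:((h<8)|(h>170))&(s>120)),
"truckbox":([(-.050,.019,-.017,.017,.013,.042)],lambda h,s,v:(h>15)&(h<40)&(s>35)&(s<115)&(v>90)),
"cab":([(.022,.050,-.016,.016,.010,.036)],lambda h,s,v:(h>15)&(h<32)&(s>180)),
"trailer":([(-.023,.023,-.015,.015,.010,.033)],lambda h,s,v:(h<16)&(s>190)&(v>110)),
"pad":([(-.05,.05,-.025,.025,0,.003)],lambda h,s,v:(s<50)&(v>120))}
def sil(n,parts,x,y,t,z0,S,off,shape):
    m=np.zeros(shape,np.uint8)
    for p in parts:
        P=[(x+a*np.cos(t)-b*np.sin(t),y+a*np.sin(t)+b*np.cos(t),z0+c) for a in p[:2] for b in p[2:4] for c in p[4:]]
        q=np.array([(proj(n,k)-off+.5)*S for k in P])
        cv2.fillConvexPoly(m,cv2.convexHull((q*16).astype(np.int32)),1,shift=4)
    return m
def fit(name,g,z0,frames,cams=("top","side"),R=34):
    parts,mf=OBJ[name]; S=6; data=[]
    for n in cams:
        c=np.round(proj(n,(g[0],g[1],z0+.02))).astype(int); o=c-R
        f=frames[n][o[1]:c[1]+R,o[0]:c[0]+R]
        f=cv2.resize(f,None,fx=S,fy=S,interpolation=cv2.INTER_LINEAR)
        h,s,v=[a.astype(int) for a in cv2.split(cv2.cvtColor(f,cv2.COLOR_BGR2HSV))]
        m=mf(h,s,v).astype(np.uint8)
        k,l,st,ce=cv2.connectedComponentsWithStats(m)
        if k<2: continue
        b=1+np.argmax(st[1:,4]-3*S*np.hypot(*(ce[1:]-R*S).T)); data.append((n,o,(l==b).astype(np.uint8)))
    def cost(p):
        L=0
        for n,o,m in data:
            q=sil(n,parts,g[0]+p[0]/1e3,g[1]+p[1]/1e3,g[2]+p[2]/50,z0,S,o,m.shape); L+=1-(q&m).sum()/max(1,(q|m).sum())
        return L/len(data)
    best=min((minimize(cost,[0,0,k],method="Nelder-Mead",options=dict(initial_simplex=[[0,0,k],[6,0,k],[0,6,k],[0,0,k+10]],xatol=.1,fatol=1e-4)) for k in(-15,0,15)),key=lambda r:r.fun)
    p=best.x; return np.round([g[0]+p[0]/1e3,g[1]+p[1]/1e3,g[2]+p[2]/50,best.fun],4)
def both(): return {n:manip.grab_frame(n) for n in("top","side")}
E
python3 - <<'E'
from h import *
F={n:cv2.imread(f"pics/{n}0.png") for n in("top","side")}
G={"blue":(.459,-.216,-.4,.003),"white":(.604,-.332,.1,.003),"rust":(.462,-.331,0,.003),"truckbox":(.6,-.211,.15,.003),"cab":(.6,-.211,.15,.003),"trailer":(.46,-.095,-.3,.003),"pad":(.458,.228,-1.62,.014)}
for k,g in G.items():
    for c in (("top","side"),("top",),("side",)): print(k,c,fit(k,g[:3],g[3],F,c))
im=cv2.resize(F["top"][140:300,285:425],None,fx=4,fy=4,interpolation=cv2.INTER_CUBIC); cv2.imwrite("pics/b1.png",im[:600])
E
```

```text
blue ('top', 'side') [ 0.4615 -0.2168 -0.4596  0.0266]Traceback (most recent call last):
  File "<stdin>", line 5, in <module>
  File "h.py", line 44, in fit
    best=min((minimize(cost,[0,0,k],method="Nelder-Mead",options=dict(initial_simplex=[[0,0,k],[6,0,k],[0,6,k],[0,0,k+10]],xatol=.1,fatol=1e-4)) for k in(-15,0,15)),key=lambda r:r.fun)
  File "h.py", line 44, in <genexpr>
    best=min((minimize(cost,[0,0,k],method="Nelder-Mead",options=dict(initial_simplex=[[0,0,k],[6,0,k],[0,6,k],[0,0,k+10]],xatol=.1,fatol=1e-4)) for k in(-15,0,15)),key=lambda r:r.fun)
              ~~~~~~~~^^^^^^^^^^^^^^^^^^^^^^^^^^^^^^^^^^^^^^^^^^^^^^^^^^^^^^^^^^^^^^^^^^^^^^^^^^^^^^^^^^^^^^^^^^^^^^^^^^^^^^^^^^^^^^^^^^^^^^^^^^
    res = _minimize_neldermead(fun, x0, args, callback, bounds=bounds,
                               **options)
    fsim[k] = func(sim[k])
              ~~~~^^^^^^^^
    fx = function(np.copy(x), *(wrapper_args + args))
  File "h.py", line 43, in cost
    return L/len(data)
           ~^~~~~~~~~~
ZeroDivisionError: division by zero
```

```bash
python3 - <<'E'
from h import *
F={n:cv2.imread(f"pics/{n}0.png") for n in("top","side")}
G={"blue":(.4615,-.217,.042),"white":(.604,-.332,.039),"rust":(.462,-.331,.039),"truckbox":(.585,-.211,.045),"trailer":(.46,-.095,.036),"pad":(.458,.228,.017)}
for k,g in G.items():
  for n in F:
    u,v=np.round(proj(n,g)).astype(int); p=cv2.cvtColor(F[n],cv2.COLOR_BGR2HSV)[v-4:v+5,u-4:u+5].reshape(-1,3); print(k,n,u,v,np.percentile(p,[10,50,90],axis=0).astype(int).tolist())
print(F["top"].shape)
im=cv2.resize(F["top"][150:300,285:425],None,fx=4,fy=4,interpolation=cv2.INTER_CUBIC); cv2.imwrite("pics/b1.png",im[:600])
E
```

```text
blue top 354 206 [[115, 141, 131], [115, 144, 135], [116, 147, 139]]
blue side 310 298 [[110, 232, 138], [111, 242, 141], [112, 255, 146]]
white top 394 155 [[0, 1, 184], [20, 3, 189], [30, 4, 192]]
white side 408 339 [[30, 8, 191], [38, 10, 196], [45, 13, 200]]
rust top 395 205 [[3, 134, 111], [4, 142, 114], [5, 153, 118]]
rust side 327 354 [[2, 218, 96], [4, 231, 101], [5, 247, 105]]
truckbox top 351 162 [[23, 29, 171], [24, 45, 181], [25, 46, 183]]
truckbox side 373 284 [[25, 34, 176], [26, 58, 185], [28, 65, 189]]
trailer top 310 207 [[8, 141, 109], [9, 209, 202], [9, 212, 203]]
trailer side 294 252 [[9, 255, 166], [9, 255, 209], [10, 255, 214]]
pad top 195 209 [[23, 17, 167], [24, 19, 176], [25, 21, 177]]
pad side 266 167 [[25, 24, 167], [27, 28, 172], [32, 31, 176]]
(420, 560, 3)
```

View pics/b1.png

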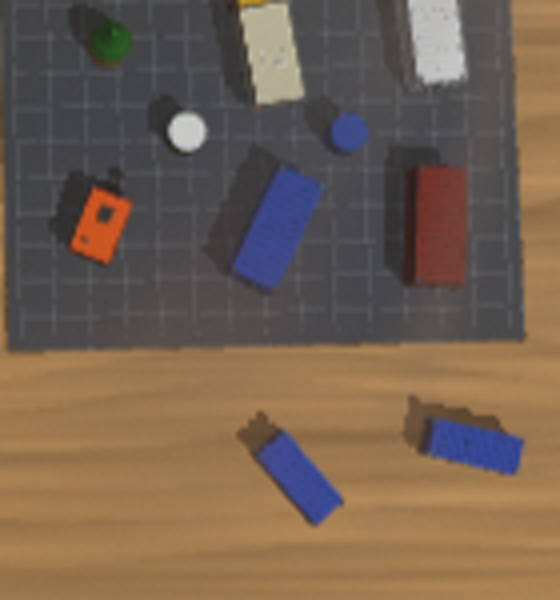

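The enlarged crop confirms that the blue container on the mat, at (277,230), is bigger than the two off-mat ones at (298,478) and (472,446). I'll fix the thresholds and fit.

```bash
sed -i 's/(h>105)&(h<130)&(s>150)/(h>105)\&(h<125)\&(s>110)\&(v>60)/; s/(h>15)&(h<40)&(s>35)&(s<115)&(v>90)/(h>15)\&(h<40)\&(s>15)\&(s<115)\&(v>110)/; s/(s>190)&(v>110)/(s>120)\&(v>90)/; s/(h<32)&(s>180)/(h<32)\&(s>130)\&(v>100)/' h.py
python3 - <<'E'
from h import *
F={n:cv2.imread(f"pics/{n}0.png") for n in("top","side")}
G={"blue":(.461,-.217,-.4,.003),"white":(.604,-.332,.1,.003),"rust":(.462,-.331,0,.003),"truckbox":(.6,-.211,.15,.003),"trailer":(.46,-.095,-.3,.003),"pad":(.458,.228,-1.62,.014)}
for k,g in G.items():
    print(k,[fit(k,g[:3],g[3],F,c).tolist() for c in (("top","side"),("top",),("side",))])
E
```

```text
Traceback (most recent call last):
  File "h.py", line 44, in fit
    best=min((minimize(cost,[0,0,k],method="Nelder-Mead",options=dict(initial_simplex=[[0,0,k],[6,0,k],[0,6,k],[0,0,k+10]],xatol=.1,fatol=1e-4)) for k in(-15,0,15)),key=lambda r:r.fun)
  File "h.py", line 44, in <genexpr>
    best=min((minimize(cost,[0,0,k],method="Nelder-Mead",options=dict(initial_simplex=[[0,0,k],[6,0,k],[0,6,k],[0,0,k+10]],xatol=.1,fatol=1e-4)) for k in(-15,0,15)),key=lambda r:r.fun)
              ~~~~~~~~^^^^^^^^^^^^^^^^^^^^^^^^^^^^^^^^^^^^^^^^^^^^^^^^^^^^^^^^^^^^^^^^^^^^^^^^^^^^^^^^^^^^^^^^^^^^^^^^^^^^^^^^^^^^^^^^^^^^^^^^^^
  File "h.py", line 42, in cost
    q=sil(n,parts,g[0]+p[0]/1e3,g[1]+p[1]/1e3,g[2]+p[2]/50,z0,S,o,m.shape); L+=1-(q&m).sum()/max(1,(q|m).sum())
  File "h.py", line 25, in sil
    q=np.array([(proj(n,k)-off+.5)*S for k in P])
                 ~~~~^^^^^
  File "h.py", line 8, in proj
    c,T=cal(n); p=T[:3,:3].T@(np.array(P)-T[:3,3]); return np.array([c["fx"]*p[0]/p[2]+c["cx"],c["fy"]*p[1]/p[2]+c["cy"]])
        ~~~^^^
  File "h.py", line 4, in cal
    c=manip.get_calibration(n); return c,np.array(c["T"])
ValueError: time passes only in moves, steps and waits
```

```bash
sed -i 's/^def cal(n):/import functools\n@functools.cache\ndef cal(n):/' h.py
python3 - <<'E'
from h import *
F={n:cv2.imread(f"pics/{n}0.png") for n in("top","side")}
G={"blue":(.461,-.217,-.4,.003),"white":(.604,-.332,.1,.003),"rust":(.462,-.331,0,.003),"truckbox":(.6,-.211,.15,.003),"trailer":(.46,-.095,-.3,.003),"pad":(.458,.228,-1.62,.014)}
for k,g in G.items():
    print(k,[fit(k,g[:3],g[3],F,c).tolist() for c in (("top","side"),("top",),("side",))])
print(manip.state()["time"])
E
```

```text
blue [[0.4605, -0.217, -0.4911, 0.1334], [0.4631, -0.2195, -0.5234, 0.2107], [0.4606, -0.2168, -0.4693, 0.0513]]
white [[0.6063, -0.3303, 0.1076, 0.3239], [0.6072, -0.3345, -0.0047, 0.2195], [0.6165, -0.3175, 0.2028, 0.2982]]
rust [[0.4629, -0.3308, -0.0491, 0.1715], [0.4612, -0.3321, -0.0244, 0.2766], [0.4634, -0.3308, -0.0511, 0.0607]]
truckbox [[0.5989, -0.2114, 0.169, 0.2593], [0.5998, -0.2138, 0.1395, 0.1447], [0.6059, -0.1965, 0.2636, 0.3488]]
trailer [[0.4634, -0.0937, -0.3912, 0.1089], [0.4634, -0.094, -0.3819, 0.0611], [0.4644, -0.0917, -0.4311, 0.0985]]
pad [[0.4589, 0.2255, -1.6317, 0.0586], [0.4582, 0.2256, -1.6339, 0.0253], [0.46, 0.2263, -1.6263, 0.0618]]
1.1
```

```bash
cat >> h.py <<'E'
def cur():
    s=manip.state(); q=s["tool_rot"]; a=np.array(q); w_,x,y,z=a
    yax=np.array([2*(x*y-w_*z),1-2*(x*x+z*z)])
    p=np.array(s["tool_pos"])-[0,0,.155]; return p,np.arctan2(yax[1],yax[0]),s
def plan(wps):
    """wps: (x,y,z_grasp,yaw of jaw axis); prints rounded offset/twist per call, accounting for the rounding"""
    p,yaw,s=cur(); print("at",np.round(p,4),round(yaw,3),"t",round(s["time"],2),"F",np.round(s["contact_force"],1),"w",round(s["gripper_width"],3))
    for x,y,z,ty in wps:
        d=np.array([x,y,z])-p; n=max(1,int(np.ceil(max(np.linalg.norm(d)/.185,abs(ty-yaw)/.58))))
        p0,y0=p.copy(),yaw
        for i in range(1,n+1):
            e=p0+d*i/n-p; yx=np.array([np.cos(yaw),np.sin(yaw),0]); zx=np.array([0,0,-1.]); xx=np.cross(yx,zx)
            o=np.round(np.array([e@xx,e@yx,e@zx])*1e3*2)/2; t=round(-(y0+(ty-y0)*i/n-yaw),2)
            print(o.tolist(),t); p=p+(o[0]*xx+o[1]*yx+o[2]*zx)/1e3; yaw-=t
        print(" ->",np.round(p,4),round(yaw,3))
E
python3 - <<'E'
from h import *
plan([(.45,.35,.20,1.2),(.4612,-.217,.10,1.096),(.4612,-.217,.025,1.096)])
E
```

```text
at [0.1786 0.5989 0.2497] 1.281 t 1.1 F [ 0.3  0.6 -0.2] w 0.999
[-110.5, -53.5, 16.5] 0.03
[-112.0, -50.5, 16.5] 0.02
[-113.0, -48.0, 16.5] 0.03
 -> [0.4502 0.35   0.2002] 1.201
[-54.0, -131.0, 25.0] 0.03
[-57.5, -129.5, 25.0] 0.02
[-60.5, -128.5, 25.0] 0.03
[-64.0, -126.5, 25.0] 0.03
 -> [ 0.4612 -0.2171  0.1002] 1.091
[0.0, 0.0, 75.0] -0.0
 -> [ 0.4612 -0.2171  0.0252] 1.091
```

>>> {"api": "play_rows", "payload": {"increments": [{"offset":[-110,-53,16],"twist":0.03,"grip":0.65},{"offset":[-110,-53,16],"twist":0.03,"grip":0.65},{"offset":[-110,-53,16],"twist":0.03,"grip":0.65},{"offset":[-110,-53,16],"twist":0.03,"grip":0.65}]}}

```text
time: 1.43
tool_pos: [0.2724, 0.5133, 0.3873]
tool_rot: [0.001, 0.162, 0.987, -0.002]
contact_force: [0.4, 1.1, -0.9]
gripper_width: 0.646
```

>>> {"api": "play_rows", "payload": {"increments": [{"offset":[-225,-98,33],"twist":0.05,"grip":0.65},{"offset":[-225,-98,33],"twist":0.05,"grip":0.65},{"offset":[-225,-98,33],"twist":0.05,"grip":0.65},{"offset":[-225,-98,33],"twist":0.05,"grip":0.65},{"offset":[-225,-98,33],"twist":0.05,"grip":0.65}]}}

```text
time: 1.85
tool_pos: [0.4236, 0.3776, 0.361]
tool_rot: [0.0, 0.184, 0.983, 0.0]
contact_force: [-0.0, 0.3, 0.7]
gripper_width: 0.652
```

```bash
python3 - <<'E'
from h import *
plan([(.4612,-.217,.10,1.096)])
E
```

```text
at [0.4236 0.3776 0.206 ] 1.201 t 1.85 F [-0.   0.3  0.7] w 0.652
[-62.5, -135.0, 26.5] 0.03
[-66.5, -133.5, 26.5] 0.02
[-69.0, -132.0, 26.5] 0.03
[-73.0, -130.0, 26.5] 0.03
 -> [ 0.4611 -0.2171  0.1   ] 1.091
```

>>> {"api": "play_rows", "payload": {"increments": [{"offset":[-62,-135,26],"twist":0.03,"grip":0.65},{"offset":[-62,-135,26],"twist":0.03,"grip":0.65},{"offset":[-62,-135,26],"twist":0.03,"grip":0.65},{"offset":[-62,-135,26],"twist":0.03,"grip":0.65}]}}

```text
time: 2.18
tool_pos: [0.4315, 0.2279, 0.334]
tool_rot: [-0.0, 0.199, 0.98, -0.001]
contact_force: [-0.7, -0.2, -0.1]
gripper_width: 0.649
```

>>> {"api": "play_rows", "payload": {"increments": [{"offset":[-67,-133,26],"twist":0.02,"grip":0.65},{"offset":[-67,-133,26],"twist":0.02,"grip":0.65},{"offset":[-67,-133,26],"twist":0.02,"grip":0.65},{"offset":[-67,-133,26],"twist":0.02,"grip":0.65}]}}

```text
time: 2.52
tool_pos: [0.4412, 0.0795, 0.3085]
tool_rot: [0.0, 0.209, 0.978, -0.0]
contact_force: [-0.3, 0.3, -0.3]
gripper_width: 0.65
```

>>> {"api": "play_rows", "payload": {"increments": [{"offset":[-69,-132,26],"twist":0.03,"grip":0.65},{"offset":[-69,-132,26],"twist":0.03,"grip":0.65},{"offset":[-69,-132,26],"twist":0.03,"grip":0.65},{"offset":[-69,-132,26],"twist":0.03,"grip":0.65}]}}

```text
time: 2.85
tool_pos: [0.4505, -0.0694, 0.2828]
tool_rot: [0.0, 0.224, 0.975, -0.0]
contact_force: [0.5, -0.7, 0.1]
gripper_width: 0.648
```

>>> {"api": "play_rows", "payload": {"increments": [{"offset":[-73,-130,26],"twist":0.03,"grip":0.65},{"offset":[-73,-130,26],"twist":0.03,"grip":0.65},{"offset":[-73,-130,26],"twist":0.03,"grip":0.65},{"offset":[-73,-130,26],"twist":0.03,"grip":0.65},{"offset":[-73,-130,26],"twist":0.03,"grip":0.65}]}}

```text
time: 3.27
tool_pos: [0.46, -0.2194, 0.2566]
tool_rot: [0.0, 0.24, 0.971, -0.001]
contact_force: [0.4, 0.6, 0.7]
gripper_width: 0.65
```

```bash
python3 - <<'E'
from h import *
plan([(.4612,-.217,.06,1.096),(.4612,-.217,.025,1.096)])
F=both()
a=cv2.resize(F["side"][220:380,230:440],None,fx=3,fy=3,interpolation=cv2.INTER_CUBIC); cv2.imwrite("pics/c2.png",a)
E
```

```text
at [ 0.46   -0.2194  0.1016] 1.086 t 3.27 F [0.4 0.6 0.7] w 0.65
[0.0, 2.5, 41.5] -0.01
 -> [ 0.4611 -0.2172  0.0601] 1.096
[0.0, 0.0, 35.0] 0.0
 -> [ 0.4611 -0.2172  0.0251] 1.096
```

View pics/c2.png

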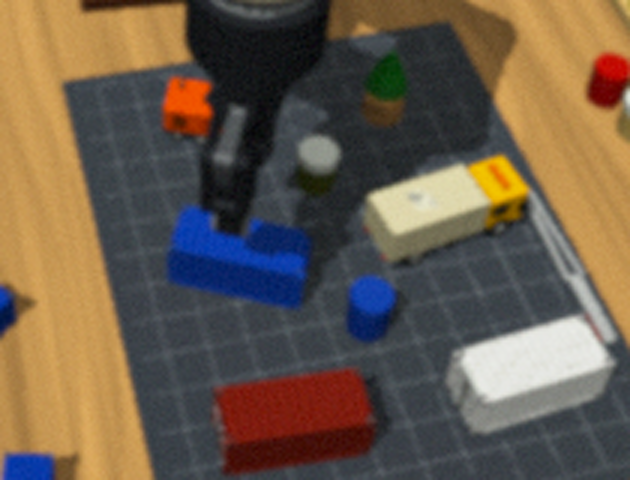

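>>> {"api": "play_rows", "payload": {"increments": [{"offset":[0,2,20],"twist":-0.01,"grip":0.65},{"offset":[0,2,41],"twist":-0.01,"grip":0.65},{"offset":[0,2,60],"twist":-0.01,"grip":0.65},{"offset":[0,2,76],"twist":-0.01,"grip":0.65},{"offset":[0,2,76],"twist":-0.01,"grip":0.65}]}}

```text
time: 3.78
tool_pos: [0.4596, -0.2112, 0.1777]
tool_rot: [-0.003, 0.232, 0.973, 0.001]
contact_force: [-0.1, 0.2, 0.4]
gripper_width: 0.654
```

>>> {"api": "play_rows", "payload": {"increments": [{"offset":[0,0,0],"twist":0,"grip":0.3},{"offset":[0,0,0],"twist":0,"grip":0.2},{"offset":[0,0,0],"twist":0,"grip":0.2},{"offset":[0,0,0],"twist":0,"grip":0.2},{"offset":[0,0,0],"twist":0,"grip":0.2}]}}

```text
time: 4.2
tool_pos: [0.4615, -0.2138, 0.1822]
tool_rot: [0.001, 0.233, 0.973, -0.0]
contact_force: [-0.0, 0.5, 3.2]
gripper_width: 0.388
```

>>> {"api": "play_rows", "payload": {"increments": [{"offset":[0,0,-20],"twist":0,"grip":0.2},{"offset":[0,0,-50],"twist":0,"grip":0.2},{"offset":[0,0,-75],"twist":0,"grip":0.2},{"offset":[0,0,-75],"twist":0,"grip":0.2}]}}

```text
time: 4.53
tool_pos: [0.4629, -0.2149, 0.2624]
tool_rot: [0.005, 0.233, 0.973, -0.002]
contact_force: [0.3, -0.7, 0.4]
gripper_width: 0.387
```

```bash
python3 - <<'E'
from h import *
plan([(.4589,.2257,.10,-.061),(.4589,.2257,.04,-.061)])
E
```

```text
at [ 0.4629 -0.2149  0.1074] 1.101 t 4.53 F [ 0.3 -0.7  0.4] w 0.387
[67.5, 130.5, 2.5] 0.39
[112.5, 94.5, 2.5] 0.38
[139.0, 46.5, 2.5] 0.39
 -> [0.4588 0.2255 0.0999] -0.059
[0.0, 0.0, 60.0] 0.0
 -> [0.4588 0.2255 0.0399] -0.059
```

>>> {"api": "play_rows", "payload": {"increments": [{"offset":[67,130,0],"twist":0.39,"grip":0.2},{"offset":[67,130,0],"twist":0.39,"grip":0.2},{"offset":[67,130,0],"twist":0.39,"grip":0.2},{"offset":[67,130,0],"twist":0.39,"grip":0.2}]}}

```text
time: 4.87
tool_pos: [0.4594, -0.0658, 0.2555]
tool_rot: [-0.0, 0.419, 0.908, 0.0]
contact_force: [0.8, -0.1, 0.1]
gripper_width: 0.388
```

>>> {"api": "play_rows", "payload": {"increments": [{"offset":[112,94,0],"twist":0.38,"grip":0.2},{"offset":[112,94,0],"twist":0.38,"grip":0.2},{"offset":[112,94,0],"twist":0.38,"grip":0.2},{"offset":[112,94,0],"twist":0.38,"grip":0.2}]}}

```text
time: 5.2
tool_pos: [0.4577, 0.0801, 0.2557]
tool_rot: [0.0, 0.583, 0.812, 0.0]
contact_force: [0.4, 0.1, -0.3]
gripper_width: 0.389
```

>>> {"api": "play_rows", "payload": {"increments": [{"offset":[139,46,2],"twist":0.39,"grip":0.2},{"offset":[139,46,2],"twist":0.39,"grip":0.2},{"offset":[139,46,2],"twist":0.39,"grip":0.2},{"offset":[139,46,2],"twist":0.39,"grip":0.2},{"offset":[139,46,2],"twist":0.39,"grip":0.2}]}}

```text
time: 5.62
tool_pos: [0.4557, 0.23, 0.2539]
tool_rot: [-0.001, 0.727, 0.687, 0.001]
contact_force: [-0.6, -0.2, -0.6]
gripper_width: 0.39
```

>>> {"api": "play_rows", "payload": {"increments": [{"offset":[0,0,20],"twist":0,"grip":0.2},{"offset":[0,0,20],"twist":0,"grip":0.2},{"offset":[0,0,20],"twist":0,"grip":0.2},{"offset":[0,0,20],"twist":0,"grip":0.2}]}}

```text
time: 5.95
tool_pos: [0.4565, 0.2247, 0.2339]
tool_rot: [-0.0, 0.728, 0.686, -0.0]
contact_force: [0.2, 0.1, -0.8]
gripper_width: 0.392
```

```bash
python3 - <<'E'
from h import *
plan([(.4589,.2257,.041,-.061)])
F=both(); z=cur()[0][2]-.024
for c in (("top","side"),("top",),("side",)): print(fit("blue",(.459,.226,-1.63),z,F,c))
E
```

```text
at [0.4565 0.2247 0.0789] -0.06 t 5.95 F [ 0.2  0.1 -0.8] w 0.392
[1.0, 2.5, 38.0] 0.0
 -> [0.459  0.2256 0.0409] -0.06
[ 0.4584  0.2238 -1.6707  0.4977]
[ 0.467   0.2088 -2.1404  0.8458]
[ 0.4586  0.2251 -1.6661  0.1383]
```

>>> {"api": "play_rows", "payload": {"increments": [{"offset":[1,1.5,15],"twist":0,"grip":0.2},{"offset":[1,1.5,28],"twist":0,"grip":0.2},{"offset":[1,1.5,34],"twist":0,"grip":0.2},{"offset":[1,1.5,37],"twist":0,"grip":0.2},{"offset":[1,1.5,37],"twist":0,"grip":0.2}]}}

```text
time: 6.47
tool_pos: [0.4582, 0.2259, 0.197]
tool_rot: [-0.0, 0.728, 0.686, -0.0]
contact_force: [0.7, -0.7, -0.3]
gripper_width: 0.389
```

>>> {"api": "play_rows", "payload": {"increments": [{"offset":[0,0,0.5],"twist":0,"grip":0.2},{"offset":[0,0,0.5],"twist":0,"grip":0.2}]}}

```text
time: 6.63
tool_pos: [0.4585, 0.2261, 0.1972]
tool_rot: [0.0, 0.728, 0.686, 0.001]
contact_force: [-0.4, -0.3, -1.0]
gripper_width: 0.389
```

>>> {"api": "play_rows", "payload": {"increments": [{"offset":[0,0,1],"twist":0,"grip":0.2},{"offset":[0,0,1.5],"twist":0,"grip":0.2},{"offset":[0,0,1.5],"twist":0,"grip":0.2}]}}

```text
time: 6.88
tool_pos: [0.4586, 0.2263, 0.1962]
tool_rot: [0.0, 0.728, 0.686, 0.0]
contact_force: [-2.1, -1.3, 5.7]
gripper_width: 0.387
```

>>> {"api": "play_rows", "payload": {"increments": [{"offset":[0,0,0],"twist":0,"grip":0.5},{"offset":[0,0,0],"twist":0,"grip":0.65},{"offset":[0,0,0],"twist":0,"grip":0.65},{"offset":[0,0,0],"twist":0,"grip":0.65}]}}

```text
time: 7.22
tool_pos: [0.458, 0.2261, 0.1948]
tool_rot: [-0.0, 0.728, 0.686, -0.0]
contact_force: [1.4, 0.5, -0.1]
gripper_width: 0.65
```

>>> {"api": "play_rows", "payload": {"increments": [{"offset":[0,0,-30],"twist":0,"grip":0.65},{"offset":[0,0,-60],"twist":0,"grip":0.65},{"offset":[0,0,-95],"twist":0,"grip":0.65},{"offset":[0,0,-95],"twist":0,"grip":0.65}]}}

```text
time: 7.55
tool_pos: [0.4605, 0.2269, 0.2977]
tool_rot: [0.003, 0.728, 0.686, 0.006]
contact_force: [1.0, 0.4, 1.1]
gripper_width: 0.648
```

```bash
python3 - <<'E'
from h import *
F=both(); cv2.imwrite("pics/top3.png",F["top"]); cv2.imwrite("pics/side3.png",F["side"])
for c in (("side",),): print(fit("blue",(.459,.226,-1.63),.017,F,c))
# better white / truck masks: sample
F={n:cv2.imread(f"pics/{n}0.png") for n in("top","side")}
o=[]
for nm,(x,y,t),mod in (("white",(.606,-.333,.07),C),("truckbox",(.6,-.212,.16),OBJ["truckbox"][0])):
  for n in F:
    m=np.zeros((420,560),np.uint8); q=sil(n,mod,x,y,t,.003,1,np.zeros(2),(420,560))
    f=F[n].copy(); ct,_=cv2.findContours(cv2.resize(q,None,fx=1,fy=1),0,2); u,v=np.round(proj(n,(x,y,.02))).astype(int)
    a=cv2.resize(f[v-35:v+35,u-45:u+45],(400,300),interpolation=cv2.INTER_CUBIC)
    h,s,vv=[k.astype(int) for k in cv2.split(cv2.cvtColor(a,cv2.COLOR_BGR2HSV))]
    mm=OBJ[nm][1](h,s,vv).astype(np.uint8); c2,_=cv2.findContours(mm,0,2); cv2.drawContours(a,c2,-1,(255,0,255),1); o.append(a)
cv2.imwrite("pics/m.png",np.vstack([np.hstack(o[:2]),np.hstack(o[2:])]))
plan([(.58,-.10,.12,.8),(.606,-.333,.12,1.64)])
E
```

```text
[ 0.4601  0.2295 -1.6441  0.1149]
at [0.4587 0.2263 0.137 ] -0.059 t 7.65 F [ 0.7  0.2 -1.2] w 0.653
[-159.5, 70.0, 8.5] -0.43
[-174.0, -2.5, 8.5] -0.43
 -> [ 0.58   -0.1001  0.12  ] 0.801
[-90.5, -74.5, 0.0] -0.42
[-52.0, -105.0, 0.0] -0.42
 -> [ 0.606 -0.333  0.12 ] 1.641
```

View pics/m.png

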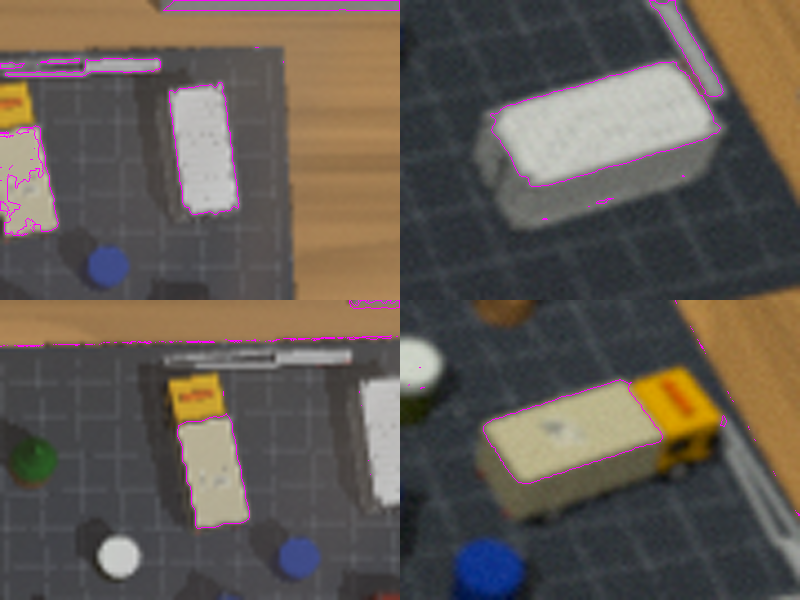

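```bash
python3 - <<'E'
from h import *
OBJ["white"]=([(-.042,.042,-.017,.017,.0355,.036)],OBJ["white"][1])
OBJ["truckbox"]=([(-.050,.019,-.017,.017,.0415,.042)],OBJ["truckbox"][1])
F={n:cv2.imread(f"pics/{n}0.png") for n in("top","side")}
for k,g in {"white":(.606,-.333,.1),"truckbox":(.6,-.212,.15)}.items():
    print(k,[fit(k,g,.003,F,c).tolist() for c in (("top","side"),("top",),("side",))])
E
sed -i 's/^"white":(C,/"white":([(-.042,.042,-.017,.017,.0355,.036)],/; s/-.017,.017,.013,.042)/-.017,.017,.0415,.042)/' h.py
```

```text
white [[0.6035, -0.3304, 0.1061, 0.1102], [0.6032, -0.3301, 0.1123, 0.0476], [0.604, -0.3314, 0.1127, 0.1635]]
truckbox [[0.597, -0.2117, 0.1744, 0.061], [0.5973, -0.2113, 0.1699, 0.0376], [0.597, -0.213, 0.1777, 0.0638]]
```

>>> {"api": "play_rows", "payload": {"increments": [{"offset":[-159,70,8],"twist":-0.43,"grip":0.65},{"offset":[-159,70,8],"twist":-0.43,"grip":0.65},{"offset":[-159,70,8],"twist":-0.43,"grip":0.65},{"offset":[-159,70,8],"twist":-0.43,"grip":0.65},{"offset":[-159,70,8],"twist":-0.43,"grip":0.65}]}}

```text
time: 8.07
tool_pos: [0.5187, 0.0602, 0.2798]
tool_rot: [-0.001, 0.564, 0.826, -0.001]
contact_force: [-0.7, -0.6, 0.4]
gripper_width: 0.652
```

>>> {"api": "play_rows", "payload": {"increments": [{"offset":[-174,-2,8],"twist":-0.43,"grip":0.65},{"offset":[-174,-2,8],"twist":-0.43,"grip":0.65},{"offset":[-174,-2,8],"twist":-0.43,"grip":0.65},{"offset":[-174,-2,8],"twist":-0.43,"grip":0.65},{"offset":[-174,-2,8],"twist":-0.43,"grip":0.65}]}}

```text
time: 8.48
tool_pos: [0.5801, -0.1038, 0.2718]
tool_rot: [-0.001, 0.376, 0.927, -0.001]
contact_force: [-0.0, -0.3, 1.6]
gripper_width: 0.646
```

>>> {"api": "play_rows", "payload": {"increments": [{"offset":[-90,-74,0],"twist":-0.42,"grip":0.65},{"offset":[-90,-74,0],"twist":-0.42,"grip":0.65},{"offset":[-90,-74,0],"twist":-0.42,"grip":0.65},{"offset":[-90,-74,0],"twist":-0.42,"grip":0.65},{"offset":[-90,-74,0],"twist":-0.42,"grip":0.65}]}}

```text
time: 8.9
tool_pos: [0.5924, -0.2168, 0.2719]
tool_rot: [-0.002, 0.175, 0.984, 0.001]
contact_force: [0.0, 0.4, -0.6]
gripper_width: 0.65
```

>>> {"api": "play_rows", "payload": {"increments": [{"offset":[-52,-105,0],"twist":-0.42,"grip":0.65},{"offset":[-52,-105,0],"twist":-0.42,"grip":0.65},{"offset":[-52,-105,0],"twist":-0.42,"grip":0.65},{"offset":[-52,-105,0],"twist":-0.42,"grip":0.65},{"offset":[-52,-105,0],"twist":-0.42,"grip":0.65}]}}

```text
time: 9.32
tool_pos: [0.6055, -0.3321, 0.2723]
tool_rot: [-0.001, -0.034, 0.999, 0.001]
contact_force: [-1.1, 0.4, -0.5]
gripper_width: 0.649
```

>>> {"api": "play_rows", "payload": {"increments": [{"offset":[0,0,20],"twist":0,"grip":0.65},{"offset":[0,0,20],"twist":0,"grip":0.65},{"offset":[0,0,20],"twist":0,"grip":0.65}]}}

```text
time: 9.57
tool_pos: [0.6052, -0.3296, 0.2514]
tool_rot: [-0.002, -0.035, 0.999, 0.002]
contact_force: [0.1, 0.1, -0.7]
gripper_width: 0.652
```

```bash
python3 - <<'E'
from h import *
plan([])
F=both(); cv2.imwrite("pics/top4.png",F["top"]); cv2.imwrite("pics/side4.png",F["side"])
for k,g,z in (("blue",(.459,.226,-1.63),.017),):
    print(k,[fit(k,g,z,F,c).tolist() for c in (("top","side"),("top",),("side",))])
E
```

```text
at [ 0.6052 -0.3296  0.0964] 1.641 t 9.57 F [ 0.1  0.1 -0.7] w 0.652
blue [[0.4584, 0.2281, -1.6714, 0.1542], [0.4578, 0.2266, -1.6776, 0.1821], [0.4588, 0.2287, -1.6766, 0.1202]]
```

>>> {"api": "play_rows", "payload": {"increments": [{"offset":[2,-0.5,25],"twist":-0.04,"grip":0.65},{"offset":[2,-0.5,48],"twist":-0.04,"grip":0.65},{"offset":[2,-0.5,62],"twist":-0.04,"grip":0.65},{"offset":[2,-0.5,69],"twist":-0.04,"grip":0.65},{"offset":[2,-0.5,69],"twist":-0.04,"grip":0.65}]}}

```text
time: 10.08
tool_pos: [0.6033, -0.3317, 0.183]
tool_rot: [-0.001, -0.055, 0.998, 0.001]
contact_force: [-0.1, 1.0, -0.7]
gripper_width: 0.644
```

>>> {"api": "play_rows", "payload": {"increments": [{"offset":[0,0,0],"twist":0,"grip":0.65},{"offset":[0,0,0],"twist":0,"grip":0.3},{"offset":[0,0,0],"twist":0,"grip":0.2},{"offset":[0,0,0],"twist":0,"grip":0.2},{"offset":[0,0,0],"twist":0,"grip":0.2}]}}

```text
time: 10.5
tool_pos: [0.6047, -0.3331, 0.1872]
tool_rot: [0.001, -0.055, 0.998, -0.001]
contact_force: [0.3, -0.9, 5.7]
gripper_width: 0.386
```

>>> {"api": "play_rows", "payload": {"increments": [{"offset":[0,0,-30],"twist":0,"grip":0.2},{"offset":[0,0,-70],"twist":0,"grip":0.2},{"offset":[0,0,-105],"twist":0,"grip":0.2},{"offset":[0,0,-105],"twist":0,"grip":0.2}]}}

```text
time: 10.83
tool_pos: [0.606, -0.3339, 0.3001]
tool_rot: [0.006, -0.055, 0.998, -0.005]
contact_force: [1.1, -0.4, 1.0]
gripper_width: 0.384
```

```bash
python3 - <<'E'
from h import *
OBJ["blue"]=([(-.042,.042,-.017,.017,.0355,.036)],OBJ["blue"][1])
F={"top":cv2.imread("pics/top4.png")}
print(fit("blue",(.459,.226,-1.63),.017,F,("top",)))
F={"top":cv2.imread("pics/top0.png")}
print(fit("blue",(.461,-.217,-.4),.003,F,("top",)))
plan([(.459,.2275,.14,-.09)])
E
```

```text
[ 0.4566  0.2228 -1.6245  0.0936]
[ 0.4615 -0.2167 -0.4494  0.0962]
at [ 0.606  -0.3339  0.1451] 1.681 t 10.83 F [ 1.1 -0.4  1. ] w 0.384
[21.0, 143.5, 1.5] 0.44
[80.5, 121.0, 1.0] 0.45
[124.5, 74.0, 1.5] 0.44
[144.5, 13.5, 1.0] 0.44
 -> [0.4588 0.2274 0.1401] -0.089
```

>>> {"api": "play_rows", "payload": {"increments": [{"offset":[21,143,0],"twist":0.44,"grip":0.2},{"offset":[21,143,0],"twist":0.44,"grip":0.2},{"offset":[21,143,0],"twist":0.44,"grip":0.2},{"offset":[21,143,0],"twist":0.44,"grip":0.2},{"offset":[21,143,0],"twist":0.44,"grip":0.2}]}}

```text
time: 11.25
tool_pos: [0.566, -0.1889, 0.2889]
tool_rot: [-0.001, 0.163, 0.987, 0.001]
contact_force: [-0.5, 0.2, -0.8]
gripper_width: 0.392
```

>>> {"api": "play_rows", "payload": {"increments": [{"offset":[80,121,0],"twist":0.44,"grip":0.2},{"offset":[80,121,0],"twist":0.44,"grip":0.2},{"offset":[80,121,0],"twist":0.44,"grip":0.2},{"offset":[80,121,0],"twist":0.44,"grip":0.2},{"offset":[80,121,0],"twist":0.44,"grip":0.2}]}}

```text
time: 11.67
tool_pos: [0.5298, -0.0495, 0.2894]
tool_rot: [-0.001, 0.374, 0.927, 0.0]
contact_force: [0.3, 0.4, -0.4]
gripper_width: 0.387
```

>>> {"api": "play_rows", "payload": {"increments": [{"offset":[124,74,0],"twist":0.44,"grip":0.2},{"offset":[124,74,0],"twist":0.44,"grip":0.2},{"offset":[124,74,0],"twist":0.44,"grip":0.2},{"offset":[124,74,0],"twist":0.44,"grip":0.2},{"offset":[124,74,0],"twist":0.44,"grip":0.2}]}}

```text
time: 12.08
tool_pos: [0.4924, 0.0899, 0.2898]
tool_rot: [-0.001, 0.568, 0.823, 0.0]
contact_force: [1.2, 0.4, -1.4]
gripper_width: 0.386
```

>>> {"api": "play_rows", "payload": {"increments": [{"offset":[144,13,0],"twist":0.42,"grip":0.2},{"offset":[144,13,0],"twist":0.42,"grip":0.2},{"offset":[144,13,0],"twist":0.42,"grip":0.2},{"offset":[144,13,0],"twist":0.42,"grip":0.2},{"offset":[144,13,0],"twist":0.42,"grip":0.2}]}}

```text
time: 12.5
tool_pos: [0.454, 0.2296, 0.2902]
tool_rot: [-0.001, 0.727, 0.687, 0.001]
contact_force: [-0.1, 0.5, 0.2]
gripper_width: 0.384
```

>>> {"api": "play_rows", "payload": {"increments": [{"offset":[0,0,10],"twist":0,"grip":0.2},{"offset":[0,0,20],"twist":0,"grip":0.2},{"offset":[0,0,20],"twist":0,"grip":0.2},{"offset":[0,0,20],"twist":0,"grip":0.2}]}}

```text
time: 12.83
tool_pos: [0.4546, 0.225, 0.2681]
tool_rot: [-0.001, 0.728, 0.685, -0.002]
contact_force: [-0.8, 0.3, -0.8]
gripper_width: 0.385
```

```bash
python3 - <<'E'
from h import *
plan([(.458,.2261,.077,-.061)])
F=both(); cv2.imwrite("pics/top5.png",F["top"]); cv2.imwrite("pics/side5.png",F["side"])
a=[cv2.resize(F[n][o[1]:o[1]+110,o[0]:o[0]+110],(400,400),interpolation=cv2.INTER_CUBIC) for n,o in(("side",(210,100)),("top",(145,155)))]
cv2.imwrite("pics/d5.png",np.hstack(a))
E
```

```text
at [0.4546 0.225  0.1131] -0.061 t 12.83 F [-0.8  0.3 -0.8] w 0.385
[1.5, 3.5, 36.0] 0.0
 -> [0.4582 0.2263 0.0771] -0.061
```

View pics/d5.png

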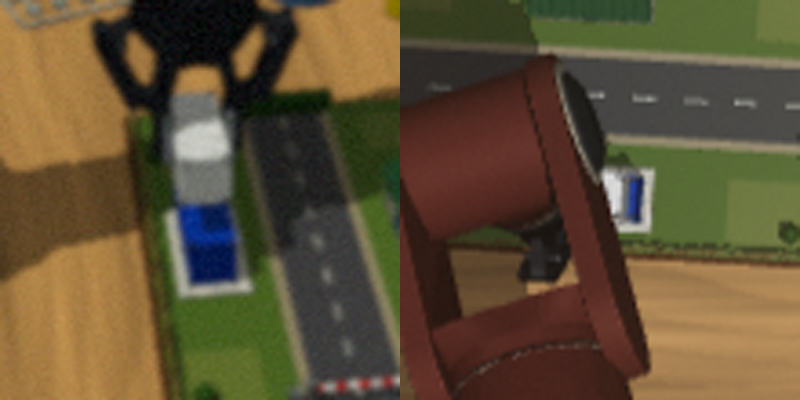

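```bash
python3 - <<'E'
from h import *
F={n:cv2.imread(f"pics/{n}5.png") for n in("top","side")}
z=cur()[0][2]-.0244
print("row profile top"); 
for r in (206,209,212): print(r,[tuple(int(k) for k in F["top"][r,c]) for c in range(200,220)])
d=np.array([np.cos(-1.632),np.sin(-1.632)])
for nm,zz in(("blue",.053),("white",z+.036),("white bottom",z)):
    e=np.array([.456,.226])+.042*d; print(nm,"top end px",proj("top",(*e,zz)),"side",proj("side",(*e,zz)))
e=np.array([.459,.226])+.05*d; print("pad",proj("top",(*e,.017)))
E
```

```text
row profile top
206 [(22, 29, 47), (146, 148, 156), (204, 205, 204), (214, 215, 215), (215, 216, 215), (206, 207, 205), (124, 127, 126), (103, 106, 105), (139, 69, 51), (143, 58, 36), (82, 37, 28), (83, 60, 52), (169, 178, 180), (177, 188, 190), (124, 147, 143), (64, 111, 95), (53, 105, 87), (54, 106, 88), (53, 107, 88), (53, 107, 87)]
209 [(23, 28, 46), (20, 28, 46), (170, 172, 173), (213, 215, 214), (211, 211, 211), (186, 187, 185), (116, 119, 119), (116, 97, 89), (130, 61, 44), (125, 51, 32), (78, 36, 29), (116, 96, 87), (167, 175, 178), (173, 183, 186), (100, 129, 122), (58, 107, 90), (53, 105, 86), (53, 106, 87), (52, 106, 87), (52, 105, 87)]
212 [(22, 29, 48), (21, 27, 47), (33, 41, 73), (209, 210, 211), (203, 204, 204), (178, 179, 178), (116, 119, 119), (121, 97, 85), (145, 67, 46), (123, 51, 34), (79, 37, 31), (137, 134, 134), (174, 183, 186), (177, 188, 192), (76, 103, 97), (52, 103, 87), (53, 106, 87), (53, 106, 88), (54, 108, 89), (54, 107, 89)]
blue top end px [208.9870224  209.26106377] side [266.69057134 166.17000428]
white top end px [205.07309749 207.01953395] side [266.18792455 140.99131373]
white bottom top end px [207.05616815 208.1552512 ] side [266.44088665 153.66274538]
pad [213.59220266 209.36552567]
```

>>> {"api": "play_rows", "payload": {"increments": [{"offset":[-1.5,3.5,15],"twist":0,"grip":0.2},{"offset":[-1.5,3.5,25],"twist":0,"grip":0.2},{"offset":[-1.5,3.5,30],"twist":0,"grip":0.2},{"offset":[-1.5,3.5,32],"twist":0,"grip":0.2},{"offset":[-1.5,3.5,33],"twist":0,"grip":0.2}]}}

```text
time: 13.35
tool_pos: [0.4579, 0.2245, 0.2371]
tool_rot: [-0.0, 0.728, 0.686, -0.001]
contact_force: [-4.2, -2.5, 6.0]
gripper_width: 0.387
```

>>> {"api": "play_rows", "payload": {"increments": [{"offset":[0,0,1],"twist":0,"grip":0.2},{"offset":[0,0,1],"twist":0,"grip":0.2},{"offset":[0,0,1],"twist":0,"grip":0.2}]}}

```text
time: 13.6
tool_pos: [0.4581, 0.2247, 0.2371]
tool_rot: [0.0, 0.728, 0.686, -0.0]
contact_force: [-3.2, -3.0, 5.4]
gripper_width: 0.382
```

>>> {"api": "play_rows", "payload": {"increments": [{"offset":[0,0,1],"twist":0,"grip":0.2},{"offset":[0,0,1],"twist":0,"grip":0.2}]}}

```text
time: 13.77
tool_pos: [0.4582, 0.2248, 0.2371]
tool_rot: [0.0, 0.728, 0.686, -0.001]
contact_force: [-7.0, -3.6, 10.7]
gripper_width: 0.386
```

>>> {"api": "play_rows", "payload": {"increments": [{"offset":[0,0,1],"twist":0,"grip":0.2},{"offset":[0,0,1],"twist":0,"grip":0.2}]}}

```text
time: 13.93
tool_pos: [0.4584, 0.2248, 0.2371]
tool_rot: [0.0, 0.728, 0.686, -0.001]
contact_force: [-9.3, -5.5, 17.2]
gripper_width: 0.382
```

>>> {"api": "play_rows", "payload": {"increments": [{"offset":[0,0,-2.5],"twist":0,"grip":0.2},{"offset":[0,0,-2.5],"twist":0,"grip":0.2},{"offset":[0,0,-2.5],"twist":0,"grip":0.65},{"offset":[0,0,-2.5],"twist":0,"grip":0.65},{"offset":[0,0,-2.5],"twist":0,"grip":0.65}]}}

```text
time: 14.35
tool_pos: [0.4578, 0.2248, 0.2362]
tool_rot: [-0.0, 0.728, 0.686, -0.0]
contact_force: [0.3, 0.1, 0.1]
gripper_width: 0.645
```

>>> {"api": "play_rows", "payload": {"increments": [{"offset":[0,0,-15],"twist":0,"grip":0.65},{"offset":[0,0,-45],"twist":0,"grip":0.65},{"offset":[0,0,-70],"twist":0,"grip":0.65},{"offset":[0,0,-70],"twist":0,"grip":0.65}]}}

```text
time: 14.68
tool_pos: [0.4597, 0.2254, 0.3123]
tool_rot: [0.002, 0.728, 0.686, 0.004]
contact_force: [1.3, 0.3, 0.3]
gripper_width: 0.649
```

```bash
python3 - <<'E'
from h import *
# grasp truck box at x=-0.008 (its frame)
t=.174; x,y=.597-.008*np.cos(t),-.2118-.008*np.sin(t)
plan([(.56,-.05,.13,.9),(x,y,.10,1.745)])
E
```

```text
at [0.4597 0.2254 0.1573] -0.059 t 14.68 F [1.3 0.3 0.3] w 0.649
[-134.5, 58.0, 13.5] -0.48
[-146.0, -10.5, 14.0] -0.48
 -> [ 0.5598 -0.0498  0.1298] 0.901
[-62.0, -55.0, 15.0] -0.42
[-34.5, -75.5, 15.0] -0.42
 -> [ 0.589  -0.2131  0.0998] 1.741
```

>>> {"api": "play_rows", "payload": {"increments": [{"offset":[-134,58,8],"twist":-0.48,"grip":0.65},{"offset":[-134,58,8],"twist":-0.48,"grip":0.65},{"offset":[-134,58,8],"twist":-0.48,"grip":0.65},{"offset":[-134,58,8],"twist":-0.48,"grip":0.65},{"offset":[-134,58,8],"twist":-0.48,"grip":0.65}]}}

```text
time: 15.1
tool_pos: [0.509, 0.0835, 0.2976]
tool_rot: [0.001, 0.544, 0.839, -0.001]
contact_force: [0.3, 0.6, 0.1]
gripper_width: 0.651
```

>>> {"api": "play_rows", "payload": {"increments": [{"offset":[-146,-10,10],"twist":-0.48,"grip":0.65},{"offset":[-146,-10,10],"twist":-0.48,"grip":0.65},{"offset":[-146,-10,10],"twist":-0.48,"grip":0.65},{"offset":[-146,-10,10],"twist":-0.48,"grip":0.65},{"offset":[-146,-10,10],"twist":-0.48,"grip":0.65}]}}

```text
time: 15.52
tool_pos: [0.5595, -0.0541, 0.2876]
tool_rot: [0.0, 0.329, 0.944, -0.001]
contact_force: [0.7, 0.0, -0.2]
gripper_width: 0.646
```

>>> {"api": "play_rows", "payload": {"increments": [{"offset":[-62,-55,8],"twist":-0.42,"grip":0.65},{"offset":[-62,-55,8],"twist":-0.42,"grip":0.65},{"offset":[-62,-55,8],"twist":-0.42,"grip":0.65},{"offset":[-62,-55,8],"twist":-0.42,"grip":0.65}]}}

```text
time: 15.85
tool_pos: [0.5728, -0.1332, 0.2793]
tool_rot: [-0.001, 0.124, 0.992, 0.0]
contact_force: [-0.3, 0.5, 0.2]
gripper_width: 0.643
```

>>> {"api": "play_rows", "payload": {"increments": [{"offset":[-34,-75,15],"twist":-0.42,"grip":0.65},{"offset":[-34,-75,15],"twist":-0.42,"grip":0.65},{"offset":[-34,-75,15],"twist":-0.42,"grip":0.65},{"offset":[-34,-75,15],"twist":-0.42,"grip":0.65}]}}

```text
time: 16.18
tool_pos: [0.5871, -0.2139, 0.2639]
tool_rot: [-0.001, -0.086, 0.996, 0.001]
contact_force: [-0.5, 0.9, -0.1]
gripper_width: 0.649
```

>>> {"api": "play_rows", "payload": {"increments": [{"offset":[0,0,20],"twist":0,"grip":0.65},{"offset":[0,0,20],"twist":0,"grip":0.65},{"offset":[0,0,20],"twist":0,"grip":0.65},{"offset":[0,0,20],"twist":0,"grip":0.65}]}}

```text
time: 16.52
tool_pos: [0.5872, -0.2119, 0.2452]
tool_rot: [-0.0, -0.085, 0.996, 0.0]
contact_force: [0.4, -0.9, 0.0]
gripper_width: 0.649
```

```bash
python3 - <<'E'
from h import *
t=.174; x,y=.597-.008*np.cos(t),-.2118-.008*np.sin(t)
plan([(x,y,.032,1.745)])
F=both(); cv2.imwrite("pics/top6.png",F["top"]); cv2.imwrite("pics/side6.png",F["side"])
OBJ["blueside"]=(C,OBJ["blue"][1])
print("white",[fit("white",(.458,.226,-1.63),.053,F,c).tolist() for c in(("top","side"),("top",),("side",))])
print("blue",fit("blueside",(.458,.226,-1.63),.017,F,("side",)))
a=[cv2.resize(F[n][o[1]:o[1]+110,o[0]:o[0]+110],(400,400),interpolation=cv2.INTER_CUBIC) for n,o in(("side",(210,100)),("side",(310,230)))]
cv2.imwrite("pics/d6.png",np.hstack(a))
E
```

```text
at [ 0.5872 -0.2119  0.0902] 1.741 t 16.52 F [ 0.4 -0.9  0. ] w 0.649
[-1.5, -1.5, 58.0] -0.0
 -> [ 0.589  -0.2132  0.0322] 1.741
white [[0.4579, 0.2266, -1.6295, 0.1447], [0.4578, 0.2241, -1.6221, 0.1101], [0.4583, 0.2265, -1.6235, 0.178]]
blue [ 0.4616  0.2265 -1.7357  0.7302]
```

View pics/d6.png

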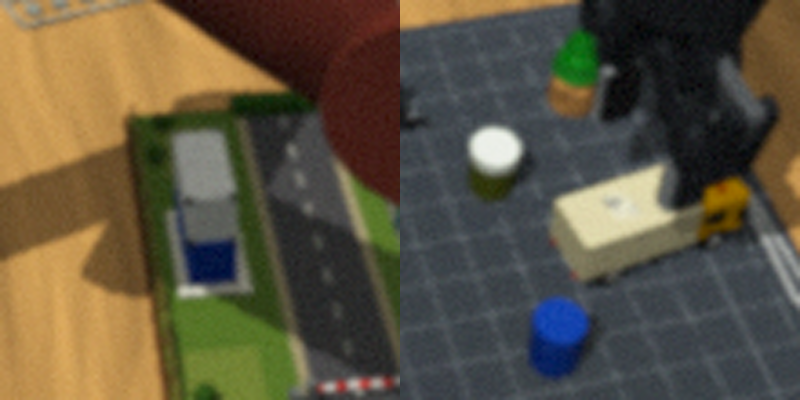

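>>> {"api": "play_rows", "payload": {"increments": [{"offset":[-1.5,-1.5,20],"twist":0,"grip":0.65},{"offset":[-1.5,-1.5,40],"twist":0,"grip":0.65},{"offset":[-1.5,-1.5,52],"twist":0,"grip":0.65},{"offset":[-1.5,-1.5,58],"twist":0,"grip":0.65},{"offset":[-1.5,-1.5,58],"twist":0,"grip":0.65}]}}

```text
time: 17.03
tool_pos: [0.5884, -0.2133, 0.1859]
tool_rot: [-0.001, -0.085, 0.996, 0.001]
contact_force: [-0.4, -0.1, 0.9]
gripper_width: 0.648
```

>>> {"api": "play_rows", "payload": {"increments": [{"offset":[0,0,0],"twist":0,"grip":0.65},{"offset":[0,0,0],"twist":0,"grip":0.3},{"offset":[0,0,0],"twist":0,"grip":0.2},{"offset":[0,0,0],"twist":0,"grip":0.2},{"offset":[0,0,0],"twist":0,"grip":0.2}]}}

```text
time: 17.45
tool_pos: [0.5897, -0.214, 0.1891]
tool_rot: [0.001, -0.085, 0.996, -0.001]
contact_force: [-0.4, -0.1, 5.3]
gripper_width: 0.386
```

>>> {"api": "play_rows", "payload": {"increments": [{"offset":[0,0,0],"twist":0,"grip":0.2},{"offset":[0,0,0],"twist":0,"grip":0.2}]}}

```text
time: 17.62
tool_pos: [0.5898, -0.2141, 0.1892]
tool_rot: [0.001, -0.085, 0.996, -0.001]
contact_force: [-0.5, -0.1, 5.9]
gripper_width: 0.385
```

>>> {"api": "play_rows", "payload": {"increments": [{"offset":[0,0,-30],"twist":0,"grip":0.2},{"offset":[0,0,-65],"twist":0,"grip":0.2},{"offset":[0,0,-100],"twist":0,"grip":0.2},{"offset":[0,0,-110],"twist":0,"grip":0.2},{"offset":[0,0,-110],"twist":0,"grip":0.2}]}}

```text
time: 18.03
tool_pos: [0.5902, -0.2142, 0.302]
tool_rot: [0.003, -0.085, 0.996, -0.002]
contact_force: [0.5, -0.6, -0.8]
gripper_width: 0.394
```

```bash
python3 - <<'E'
from h import *
# road centre at pad level: 80 mm from pad centre, perpendicular to road
for a in(-1.615,-1.632,-1.65):
    nrm=np.array([-np.sin(a),np.cos(a)]); print(a,np.array([.4588,.226])+.08*nrm)
F={n:cv2.imread(f"pics/{n}0.png") for n in("top","side")}
# hut & dashes: dashes in top image on z=.014
f=F["top"]; g=cv2.cvtColor(f,cv2.COLOR_BGR2HSV); c=[]
for u in range(146,256):
    v0=int(proj("top",(.54,ray("top",u,182,.014)[1],.014))[1]); col=g[v0-8:v0+9,u].astype(int)
    k=np.argmax(col[:,2])
    if col[k,2]>110: c.append(ray("top",u,v0-8+k,.014)[:2])
c=np.array(c); p=np.polyfit(c[:,1],c[:,0],1); r=c[:,0]-np.polyval(p,c[:,1]); m=abs(r)<.006; p=np.polyfit(c[m,1],c[m,0],1); print("dashes x=",p,m.sum(),len(c),"x at y=.222",np.polyval(p,.222),"angle",-np.pi/2-np.arctan(p[0]))
plan([])
E
```

```text
-1.615 [0.53872185 0.22246486]
-1.632 [0.53865021 0.22110676]
-1.65 [0.5385492  0.21967033]
dashes x= [-0.12030552  0.5743791 ] 29 64 x at y=.222 0.5476712755597172 angle -1.4510662335568287
at [ 0.5902 -0.2142  0.147 ] 1.741 t 18.03 F [ 0.5 -0.6 -0.8] w 0.394
```

```bash
python3 - <<'E'
from h import *
plan([(.539,.228,.14,-.061)])
E
```

```text
at [ 0.5902 -0.2142  0.147 ] 1.741 t 18.03 F [ 0.5 -0.6 -0.8] w 0.394
[-6.0, 111.0, 1.5] 0.45
[43.0, 103.0, 2.0] 0.45
[83.0, 74.0, 1.5] 0.45
[107.0, 30.0, 2.0] 0.45
 -> [0.5388 0.2279 0.14  ] -0.059
```

>>> {"api": "play_rows", "payload": {"increments": [{"offset":[-6,111,0],"twist":0.45,"grip":0.2},{"offset":[-6,111,0],"twist":0.45,"grip":0.2},{"offset":[-6,111,0],"twist":0.45,"grip":0.2},{"offset":[-6,111,0],"twist":0.45,"grip":0.2}]}}

```text
time: 18.37
tool_pos: [0.5744, -0.0987, 0.2936]
tool_rot: [-0.003, 0.14, 0.99, 0.002]
contact_force: [0.9, -0.5, -0.5]
gripper_width: 0.391
```

>>> {"api": "play_rows", "payload": {"increments": [{"offset":[43,103,0],"twist":0.45,"grip":0.2},{"offset":[43,103,0],"twist":0.45,"grip":0.2},{"offset":[43,103,0],"twist":0.45,"grip":0.2},{"offset":[43,103,0],"twist":0.45,"grip":0.2}]}}

```text
time: 18.7
tool_pos: [0.5613, 0.0122, 0.2939]
tool_rot: [-0.003, 0.357, 0.934, 0.0]
contact_force: [0.5, -0.9, -1.2]
gripper_width: 0.39
```

>>> {"api": "play_rows", "payload": {"increments": [{"offset":[83,74,0],"twist":0.45,"grip":0.2},{"offset":[83,74,0],"twist":0.45,"grip":0.2},{"offset":[83,74,0],"twist":0.45,"grip":0.2},{"offset":[83,74,0],"twist":0.45,"grip":0.2}]}}

```text
time: 19.03
tool_pos: [0.5488, 0.1224, 0.2942]
tool_rot: [-0.003, 0.557, 0.831, -0.001]
contact_force: [0.4, 0.3, -1.1]
gripper_width: 0.385
```

>>> {"api": "play_rows", "payload": {"increments": [{"offset":[107,30,0],"twist":0.45,"grip":0.2},{"offset":[107,30,0],"twist":0.45,"grip":0.2},{"offset":[107,30,0],"twist":0.45,"grip":0.2},{"offset":[107,30,0],"twist":0.45,"grip":0.2},{"offset":[107,30,0],"twist":0.45,"grip":0.2}]}}

```text
time: 19.45
tool_pos: [0.5363, 0.2299, 0.2943]
tool_rot: [-0.001, 0.727, 0.687, -0.002]
contact_force: [-0.4, 0.4, -1.3]
gripper_width: 0.388
```

>>> {"api": "play_rows", "payload": {"increments": [{"offset":[0,0,20],"twist":0,"grip":0.2},{"offset":[0,0,30],"twist":0,"grip":0.2},{"offset":[0,0,40],"twist":0,"grip":0.2},{"offset":[0,0,40],"twist":0,"grip":0.2},{"offset":[0,0,40],"twist":0,"grip":0.2}]}}

```text
time: 19.87
tool_pos: [0.5373, 0.2277, 0.2559]
tool_rot: [-0.001, 0.728, 0.686, -0.001]
contact_force: [-0.2, 0.3, -0.3]
gripper_width: 0.387
```

```bash
python3 - <<'E'
from h import *
plan([(.539,.2287,.048,-.061)])
F=both(); cv2.imwrite("pics/top7.png",F["top"]); cv2.imwrite("pics/side7.png",F["side"])
a=[cv2.resize(F[n][o[1]:o[1]+130,o[0]:o[0]+130],(400,400),interpolation=cv2.INTER_CUBIC) for n,o in(("side",(230,100)),("top",(140,130)))]
cv2.imwrite("pics/d7.png",np.hstack(a))
E
```

```text
at [0.5373 0.2277 0.1009] -0.059 t 19.87 F [-0.2  0.3 -0.3] w 0.387
[1.0, 1.5, 53.0] 0.0
 -> [0.5389 0.2286 0.0479] -0.059
```

View pics/d7.png

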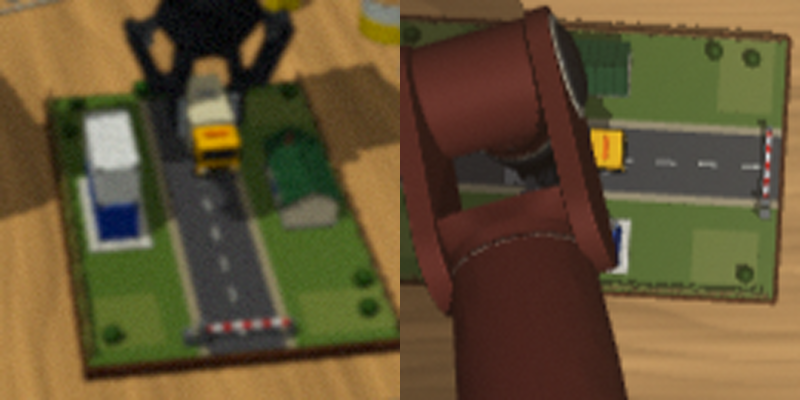

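>>> {"api": "play_rows", "payload": {"increments": [{"offset":[1,1.5,20],"twist":0,"grip":0.2},{"offset":[1,1.5,38],"twist":0,"grip":0.2},{"offset":[1,1.5,46],"twist":0,"grip":0.2},{"offset":[1,1.5,51],"twist":0,"grip":0.2},{"offset":[1,1.5,51],"twist":0,"grip":0.2}]}}

```text
time: 20.38
tool_pos: [0.539, 0.2292, 0.2059]
tool_rot: [-0.0, 0.728, 0.686, -0.001]
contact_force: [-0.5, 0.4, -0.5]
gripper_width: 0.394
```

>>> {"api": "play_rows", "payload": {"increments": [{"offset":[0,0,1],"twist":0,"grip":0.2},{"offset":[0,0,2],"twist":0,"grip":0.2},{"offset":[0,0,2],"twist":0,"grip":0.2}]}}

```text
time: 20.63
tool_pos: [0.5397, 0.2295, 0.2054]
tool_rot: [0.0, 0.728, 0.686, 0.001]
contact_force: [1.0, 0.2, 0.1]
gripper_width: 0.383
```

>>> {"api": "play_rows", "payload": {"increments": [{"offset":[0,0,1],"twist":0,"grip":0.2},{"offset":[0,0,1],"twist":0,"grip":0.2}]}}

```text
time: 20.8
tool_pos: [0.5394, 0.2294, 0.2039]
tool_rot: [0.0, 0.728, 0.686, 0.0]
contact_force: [-0.2, 0.1, 0.2]
gripper_width: 0.388
```

>>> {"api": "play_rows", "payload": {"increments": [{"offset":[0,0,1],"twist":0,"grip":0.2},{"offset":[0,0,1],"twist":0,"grip":0.2}]}}

```text
time: 20.97
tool_pos: [0.5392, 0.2294, 0.2024]
tool_rot: [-0.0, 0.728, 0.686, -0.0]
contact_force: [0.8, -0.2, -0.8]
gripper_width: 0.391
```

>>> {"api": "play_rows", "payload": {"increments": [{"offset":[0,0,1],"twist":0,"grip":0.2},{"offset":[0,0,1],"twist":0,"grip":0.2}]}}

```text
time: 21.13
tool_pos: [0.5392, 0.2293, 0.2012]
tool_rot: [-0.0, 0.728, 0.686, -0.0]
contact_force: [0.3, 0.6, -1.4]
gripper_width: 0.39
```

>>> {"api": "play_rows", "payload": {"increments": [{"offset":[0,0,1],"twist":0,"grip":0.2},{"offset":[0,0,1],"twist":0,"grip":0.2}]}}

```text
time: 21.3
tool_pos: [0.5392, 0.2293, 0.2003]
tool_rot: [-0.0, 0.728, 0.686, -0.0]
contact_force: [-0.5, 0.2, -1.0]
gripper_width: 0.386
```

>>> {"api": "play_rows", "payload": {"increments": [{"offset":[0,0,0.5],"twist":0,"grip":0.2},{"offset":[0,0,0.5],"twist":0,"grip":0.2}]}}

```text
time: 21.47
tool_pos: [0.5393, 0.2294, 0.2002]
tool_rot: [-0.0, 0.728, 0.686, -0.0]
contact_force: [-1.9, 0.3, 0.6]
gripper_width: 0.386
```

Contact is just beginning, so I'll release and move to the trailer.

>>> {"api": "play_rows", "payload": {"increments": [{"offset":[0,0,0],"twist":0,"grip":0.5},{"offset":[0,0,0],"twist":0,"grip":0.6},{"offset":[0,0,0],"twist":0,"grip":0.6},{"offset":[0,0,0],"twist":0,"grip":0.6}]}}

```text
time: 21.8
tool_pos: [0.5393, 0.2294, 0.2]
tool_rot: [0.0, 0.728, 0.686, 0.0]
contact_force: [0.7, 0.2, -0.1]
gripper_width: 0.6
```

>>> {"api": "play_rows", "payload": {"increments": [{"offset":[0,0,-20],"twist":0,"grip":0.6},{"offset":[0,0,-50],"twist":0,"grip":0.6},{"offset":[0,0,-80],"twist":0,"grip":0.6},{"offset":[0,0,-80],"twist":0,"grip":0.6},{"offset":[0,0,-80],"twist":0,"grip":0.6}]}}

```text
time: 22.22
tool_pos: [0.5402, 0.2296, 0.2828]
tool_rot: [0.001, 0.728, 0.686, 0.002]
contact_force: [-0.2, 0.5, -0.2]
gripper_width: 0.599
```

```bash
python3 - <<'E'
from h import *
plan([(.4634,-.0935,.10,1.18)])
E
```

```text
at [0.5402 0.2296 0.1278] -0.059 t 22.22 F [-0.2  0.5 -0.2] w 0.599
[-109.0, -19.0, 9.5] -0.41
[-92.5, -61.5, 9.0] -0.42
[-59.5, -93.0, 9.5] -0.41
 -> [ 0.4636 -0.0935  0.0998] 1.181
```

>>> {"api": "play_rows", "payload": {"increments": [{"offset":[-109,-19,4],"twist":-0.41,"grip":0.6},{"offset":[-109,-19,4],"twist":-0.41,"grip":0.6},{"offset":[-109,-19,4],"twist":-0.41,"grip":0.6},{"offset":[-109,-19,4],"twist":-0.41,"grip":0.6}]}}

```text
time: 22.55
tool_pos: [0.512, 0.1181, 0.2732]
tool_rot: [-0.001, 0.572, 0.82, -0.002]
contact_force: [0.4, 0.5, 0.1]
gripper_width: 0.599
```

>>> {"api": "play_rows", "payload": {"increments": [{"offset":[-92,-61,9],"twist":-0.42,"grip":0.6},{"offset":[-92,-61,9],"twist":-0.42,"grip":0.6},{"offset":[-92,-61,9],"twist":-0.42,"grip":0.6},{"offset":[-92,-61,9],"twist":-0.42,"grip":0.6}]}}

```text
time: 22.88
tool_pos: [0.4863, 0.011, 0.2643]
tool_rot: [-0.002, 0.389, 0.921, -0.002]
contact_force: [0.0, -0.2, -0.4]
gripper_width: 0.598
```

>>> {"api": "play_rows", "payload": {"increments": [{"offset":[-59,-93,10],"twist":-0.41,"grip":0.6},{"offset":[-59,-93,10],"twist":-0.41,"grip":0.6},{"offset":[-59,-93,10],"twist":-0.41,"grip":0.6},{"offset":[-59,-93,10],"twist":-0.41,"grip":0.6},{"offset":[-59,-93,10],"twist":-0.41,"grip":0.6}]}}

```text
time: 23.3
tool_pos: [0.4615, -0.0943, 0.2551]
tool_rot: [-0.002, 0.195, 0.981, 0.0]
contact_force: [-0.4, 0.4, 0.9]
gripper_width: 0.6
```

>>> {"api": "play_rows", "payload": {"increments": [{"offset":[0,0,20],"twist":0,"grip":0.6},{"offset":[0,0,20],"twist":0,"grip":0.6},{"offset":[0,0,20],"twist":0,"grip":0.6},{"offset":[0,0,20],"twist":0,"grip":0.6}]}}

```text
time: 23.63
tool_pos: [0.4626, -0.0921, 0.2367]
tool_rot: [-0.001, 0.194, 0.981, 0.0]
contact_force: [0.6, -0.2, -0.4]
gripper_width: 0.599
```

```bash
python3 - <<'E'
from h import *
plan([(.4634,-.0935,.027,1.18)])
F=both(); cv2.imwrite("pics/top8.png",F["top"]); cv2.imwrite("pics/side8.png",F["side"])
for k,g,z in (("white",(.458,.226,-1.63),.053),("truckbox",(.539,.221,-1.63),.014)):
    print(k,[fit(k,g,z,F,c).tolist() for c in(("top","side"),("top",),("side",))])
a=[cv2.resize(F[n][o[1]:o[1]+130,o[0]:o[0]+130],(400,400),interpolation=cv2.INTER_CUBIC) for n,o in(("side",(230,180)),("top",(140,130)))]
cv2.imwrite("pics/d8.png",np.hstack(a))
E
```

```text
at [ 0.4626 -0.0921  0.0817] 1.181 t 23.63 F [ 0.6 -0.2 -0.4] w 0.599
[-1.5, -1.0, 54.5] 0.0
 -> [ 0.4636 -0.0936  0.0272] 1.181
white [[0.4576, 0.2282, -1.5803, 0.501], [0.4577, 0.2263, -1.5722, 0.1037], [0.4556, 0.2291, -1.727, 0.8892]]
truckbox [[0.5368, 0.2204, -1.6359, 0.528], [0.5368, 0.2204, -1.636, 0.0556], [0.539, 0.221, -1.93, 1.0]]
```

View pics/d8.png

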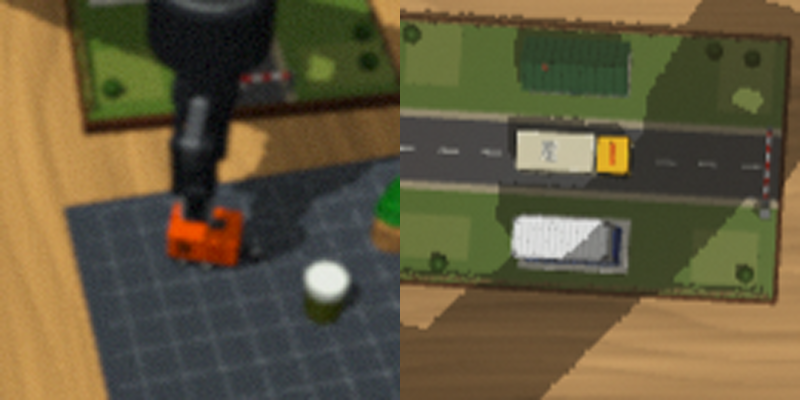

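>>> {"api": "play_rows", "payload": {"increments": [{"offset":[-1.5,-1,20],"twist":0,"grip":0.6},{"offset":[-1.5,-1,38],"twist":0,"grip":0.6},{"offset":[-1.5,-1,48],"twist":0,"grip":0.6},{"offset":[-1.5,-1,55],"twist":0,"grip":0.6},{"offset":[-1.5,-1,55],"twist":0,"grip":0.6}]}}

```text
time: 24.15
tool_pos: [0.4631, -0.0939, 0.1807]
tool_rot: [-0.001, 0.194, 0.981, 0.0]
contact_force: [-0.3, -0.0, 0.0]
gripper_width: 0.596
```

>>> {"api": "play_rows", "payload": {"increments": [{"offset":[0,0,0],"twist":0,"grip":0.6},{"offset":[0,0,0],"twist":0,"grip":0.3},{"offset":[0,0,0],"twist":0,"grip":0.15},{"offset":[0,0,0],"twist":0,"grip":0.15},{"offset":[0,0,0],"twist":0,"grip":0.15}]}}

```text
time: 24.57
tool_pos: [0.4644, -0.0946, 0.1833]
tool_rot: [0.001, 0.194, 0.981, -0.0]
contact_force: [-0.1, 0.8, 5.2]
gripper_width: 0.338
```

>>> {"api": "play_rows", "payload": {"increments": [{"offset":[0,0,0],"twist":0,"grip":0.15},{"offset":[0,0,0],"twist":0,"grip":0.15}]}}

```text
time: 24.73
tool_pos: [0.4644, -0.0946, 0.1833]
tool_rot: [0.001, 0.194, 0.981, -0.0]
contact_force: [-0.5, -0.1, 6.2]
gripper_width: 0.343
```

>>> {"api": "play_rows", "payload": {"increments": [{"offset":[0,0,-30],"twist":0,"grip":0.15},{"offset":[0,0,-65],"twist":0,"grip":0.15},{"offset":[0,0,-100],"twist":0,"grip":0.15},{"offset":[0,0,-120],"twist":0,"grip":0.15},{"offset":[0,0,-120],"twist":0,"grip":0.15}]}}

```text
time: 25.15
tool_pos: [0.4652, -0.0948, 0.3078]
tool_rot: [0.005, 0.194, 0.981, -0.001]
contact_force: [0.3, -0.4, 0.3]
gripper_width: 0.345
```

```bash
python3 - <<'E'
from h import *
plan([(.5455,.3265,.14,-.063)])
E
```

```text
at [ 0.4652 -0.0948  0.1528] 1.181 t 25.15 F [ 0.3 -0.4  0.3] w 0.345
[28.5, 140.0, 4.5] 0.41
[82.0, 117.0, 4.0] 0.42
[123.0, 73.5, 4.5] 0.41
 -> [0.5455 0.3266 0.1398] -0.059
```

>>> {"api": "play_rows", "payload": {"increments": [{"offset":[28,140,0],"twist":0.41,"grip":0.15},{"offset":[28,140,0],"twist":0.41,"grip":0.15},{"offset":[28,140,0],"twist":0.41,"grip":0.15},{"offset":[28,140,0],"twist":0.41,"grip":0.15},{"offset":[28,140,0],"twist":0.41,"grip":0.15}]}}

```text
time: 25.57
tool_pos: [0.4906, 0.0501, 0.3004]
tool_rot: [-0.001, 0.388, 0.922, 0.001]
contact_force: [0.2, -0.3, -1.5]
gripper_width: 0.343
```

>>> {"api": "play_rows", "payload": {"increments": [{"offset":[82,117,0],"twist":0.42,"grip":0.15},{"offset":[82,117,0],"twist":0.42,"grip":0.15},{"offset":[82,117,0],"twist":0.42,"grip":0.15},{"offset":[82,117,0],"twist":0.42,"grip":0.15},{"offset":[82,117,0],"twist":0.42,"grip":0.15}]}}

```text
time: 25.98
tool_pos: [0.5176, 0.1898, 0.3006]
tool_rot: [-0.001, 0.572, 0.82, 0.0]
contact_force: [-0.8, -0.5, -0.7]
gripper_width: 0.342
```

>>> {"api": "play_rows", "payload": {"increments": [{"offset":[123,73,0],"twist":0.41,"grip":0.15},{"offset":[123,73,0],"twist":0.41,"grip":0.15},{"offset":[123,73,0],"twist":0.41,"grip":0.15},{"offset":[123,73,0],"twist":0.41,"grip":0.15},{"offset":[123,73,0],"twist":0.41,"grip":0.15}]}}

```text
time: 26.4
tool_pos: [0.5438, 0.3295, 0.3004]
tool_rot: [-0.001, 0.727, 0.687, -0.0]
contact_force: [-0.3, 0.1, -0.4]
gripper_width: 0.338
```

>>> {"api": "play_rows", "payload": {"increments": [{"offset":[0,0,20],"twist":0,"grip":0.15},{"offset":[0,0,30],"twist":0,"grip":0.15},{"offset":[0,0,40],"twist":0,"grip":0.15},{"offset":[0,0,40],"twist":0,"grip":0.15},{"offset":[0,0,40],"twist":0,"grip":0.15}]}}

```text
time: 26.82
tool_pos: [0.5436, 0.3257, 0.2605]
tool_rot: [-0.0, 0.728, 0.686, -0.001]
contact_force: [0.7, 0.7, 0.7]
gripper_width: 0.34
```

```bash
python3 - <<'E'
from h import *
plan([(.5455,.3265,.042,-.063)])
F=both(); cv2.imwrite("pics/top9.png",F["top"]); cv2.imwrite("pics/side9.png",F["side"])
a=[cv2.resize(F[n][o[1]:o[1]+130,o[0]:o[0]+130],(400,400),interpolation=cv2.INTER_CUBIC) for n,o in(("side",(230,80)),("top",(120,130)))]
cv2.imwrite("pics/d9.png",np.hstack(a))
E
```

```text
at [0.5436 0.3257 0.1055] -0.06 t 26.82 F [0.7 0.7 0.7] w 0.34
[1.0, 2.0, 63.5] 0.0
 -> [0.5457 0.3266 0.042 ] -0.06
```

View pics/d9.png

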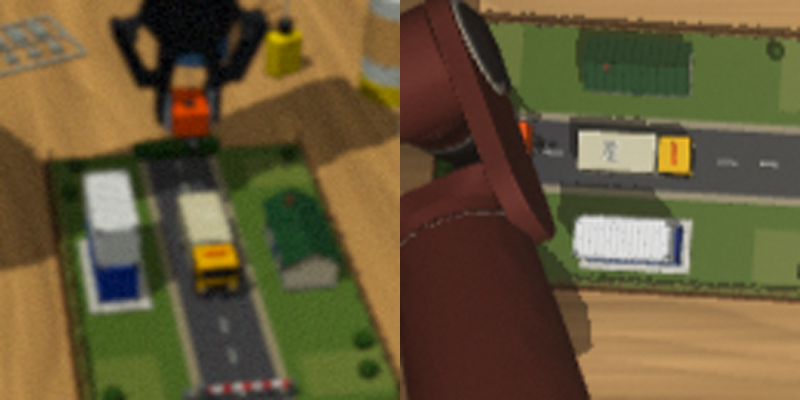

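>>> {"api": "play_rows", "payload": {"increments": [{"offset":[1,2,20],"twist":0,"grip":0.15},{"offset":[1,2,40],"twist":0,"grip":0.15},{"offset":[1,2,54],"twist":0,"grip":0.15},{"offset":[1,2,61],"twist":0,"grip":0.15},{"offset":[1,2,61],"twist":0,"grip":0.15}]}}

```text
time: 27.33
tool_pos: [0.5453, 0.3272, 0.199]
tool_rot: [-0.001, 0.728, 0.686, -0.002]
contact_force: [-0.2, -0.3, -0.5]
gripper_width: 0.344
```

>>> {"api": "play_rows", "payload": {"increments": [{"offset":[0,0,1],"twist":0,"grip":0.15},{"offset":[0,0,2],"twist":0,"grip":0.15},{"offset":[0,0,2],"twist":0,"grip":0.15},{"offset":[0,0,2],"twist":0,"grip":0.15}]}}

```text
time: 27.67
tool_pos: [0.5464, 0.3278, 0.2001]
tool_rot: [0.0, 0.728, 0.686, 0.001]
contact_force: [0.6, -0.5, 0.2]
gripper_width: 0.339
```

>>> {"api": "play_rows", "payload": {"increments": [{"offset":[0,0,1],"twist":0,"grip":0.15},{"offset":[0,0,1],"twist":0,"grip":0.15}]}}

```text
time: 27.83
tool_pos: [0.5461, 0.3277, 0.1983]
tool_rot: [0.0, 0.728, 0.686, 0.0]
contact_force: [-1.3, -0.8, -1.1]
gripper_width: 0.34
```

>>> {"api": "play_rows", "payload": {"increments": [{"offset":[0,0,1],"twist":0,"grip":0.15},{"offset":[0,0,1],"twist":0,"grip":0.15}]}}

```text
time: 28.0
tool_pos: [0.5459, 0.3276, 0.1968]
tool_rot: [-0.0, 0.728, 0.686, -0.0]
contact_force: [-0.4, -0.3, 0.2]
gripper_width: 0.343
```

>>> {"api": "play_rows", "payload": {"increments": [{"offset":[-1,0,1],"twist":0,"grip":0.15},{"offset":[-1,0,1],"twist":0,"grip":0.15}]}}

```text
time: 28.17
tool_pos: [0.5459, 0.3265, 0.1957]
tool_rot: [-0.0, 0.728, 0.686, -0.0]
contact_force: [-0.1, -0.5, -0.1]
gripper_width: 0.338
```

>>> {"api": "play_rows", "payload": {"increments": [{"offset":[0,0,1],"twist":0,"grip":0.15},{"offset":[0,0,1],"twist":0,"grip":0.15}]}}

```text
time: 28.33
tool_pos: [0.5459, 0.3266, 0.1947]
tool_rot: [-0.0, 0.728, 0.686, -0.0]
contact_force: [-0.8, 0.1, -0.9]
gripper_width: 0.339
```

>>> {"api": "play_rows", "payload": {"increments": [{"offset":[0,0,0.5],"twist":0,"grip":0.15},{"offset":[0,0,0.5],"twist":0,"grip":0.15}]}}

```text
time: 28.5
tool_pos: [0.546, 0.3267, 0.1944]
tool_rot: [-0.0, 0.728, 0.686, -0.0]
contact_force: [-0.1, -0.6, -0.9]
gripper_width: 0.337
```

Release, rise and draw well away over the mat side for a clear check.

>>> {"api": "play_rows", "payload": {"increments": [{"offset":[0,0,0],"twist":0,"grip":0.45},{"offset":[0,0,0],"twist":0,"grip":0.6},{"offset":[0,0,0],"twist":0,"grip":0.6},{"offset":[0,0,0],"twist":0,"grip":0.6}]}}

```text
time: 28.83
tool_pos: [0.546, 0.3267, 0.1946]
tool_rot: [0.0, 0.728, 0.686, 0.0]
contact_force: [-1.0, 0.1, -1.0]
gripper_width: 0.598
```

>>> {"api": "play_rows", "payload": {"increments": [{"offset":[0,0,-20],"twist":0,"grip":0.6},{"offset":[0,0,-60],"twist":0,"grip":0.6},{"offset":[0,0,-100],"twist":0,"grip":0.6},{"offset":[0,0,-140],"twist":0,"grip":0.6},{"offset":[0,0,-150],"twist":0,"grip":0.6}]}}

```text
time: 29.25
tool_pos: [0.5475, 0.3274, 0.3535]
tool_rot: [0.002, 0.728, 0.686, 0.006]
contact_force: [0.5, -0.4, 2.7]
gripper_width: 0.595
```

>>> {"api": "play_rows", "payload": {"increments": [{"offset":[-190,-20,-20],"twist":-0.3,"grip":0.6},{"offset":[-190,-20,-20],"twist":-0.3,"grip":0.6},{"offset":[-190,-20,-20],"twist":-0.3,"grip":0.6},{"offset":[-190,-20,-20],"twist":-0.3,"grip":0.6},{"offset":[-190,-20,-20],"twist":-0.3,"grip":0.6}]}}

```text
time: 29.67
tool_pos: [0.5141, 0.1356, 0.3649]
tool_rot: [0.001, 0.617, 0.787, -0.0]
contact_force: [0.6, 0.8, 1.2]
gripper_width: 0.601
```

>>> {"api": "play_rows", "payload": {"increments": [{"offset":[-190,-60,0],"twist":-0.3,"grip":0.6},{"offset":[-190,-60,0],"twist":-0.3,"grip":0.6},{"offset":[-190,-60,0],"twist":-0.3,"grip":0.6},{"offset":[-190,-60,0],"twist":-0.3,"grip":0.6},{"offset":[-190,-60,0],"twist":-0.3,"grip":0.6}]}}

```text
time: 30.08
tool_pos: [0.5012, -0.0624, 0.3647]
tool_rot: [0.001, 0.492, 0.87, 0.0]
contact_force: [1.7, 0.6, 0.1]
gripper_width: 0.6
```

>>> {"api": "play_rows", "payload": {"increments": [{"offset":[-150,-110,0],"twist":-0.3,"grip":0.6},{"offset":[-150,-110,0],"twist":-0.3,"grip":0.6},{"offset":[-150,-110,0],"twist":-0.3,"grip":0.6},{"offset":[-150,-110,0],"twist":-0.3,"grip":0.6},{"offset":[-150,-110,0],"twist":-0.3,"grip":0.6}]}}

```text
time: 30.5
tool_pos: [0.484, -0.2489, 0.3647]
tool_rot: [0.0, 0.358, 0.934, -0.001]
contact_force: [0.3, -0.8, -0.5]
gripper_width: 0.6
```

```bash
python3 - <<'E'
from h import *
plan([])
F=both(); cv2.imwrite("pics/top10.png",F["top"]); cv2.imwrite("pics/side10.png",F["side"])
for k,g,z in (("white",(.458,.226,-1.63),.053),("truckbox",(.539,.221,-1.63),.014),("trailer",(.545,.326,-1.63),.014),("rust",(.462,-.331,-.05),.003)):
    print(k,[fit(k,g,z,F,c).tolist() for c in(("top","side"),("top",),("side",))])
a=[cv2.resize(F[n][o[1]:o[1]+130,o[0]:o[0]+130],(400,400),interpolation=cv2.INTER_CUBIC) for n,o in(("side",(230,80)),("top",(135,130)))]
cv2.imwrite("pics/d10.png",np.hstack(a))
E
```

```text
at [ 0.484  -0.2489  0.2097] 0.839 t 30.5 F [ 0.3 -0.8 -0.5] w 0.6
white [[0.4585, 0.2267, -1.6361, 0.1029], [0.458, 0.2272, -1.618, 0.0964], [0.4588, 0.2268, -1.6296, 0.1064]]
truckbox [[0.5368, 0.2196, -1.6367, 0.2111], [0.5369, 0.2206, -1.6206, 0.072], [0.5388, 0.2176, -1.6844, 0.3362]]
trailer [[0.5455, 0.3286, -1.628, 0.1471], [0.5452, 0.3281, -1.6456, 0.0731], [0.5475, 0.3338, -1.5858, 0.1734]]
rust [[0.4626, -0.3306, -0.0545, 0.4691], [0.4062, -0.3176, 0.7042, 0.7207], [0.4631, -0.3307, -0.054, 0.0643]]
```

View pics/d10.png

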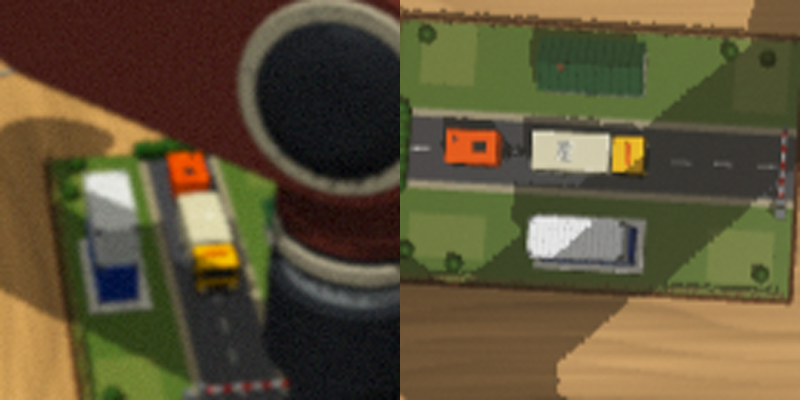

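```bash
python3 - <<'E'
from h import *
F={n:cv2.imread(f"pics/{n}10.png") for n in("top","side")}
for r in (206,208,210): print(r,[tuple(int(k) for k in F["top"][r,c]) for c in range(203,217)])
d=np.array([np.cos(-1.632),np.sin(-1.632)])
for yc in(.2245,.2265):
  for s in(1,-1):
    e=np.array([.4585,yc])+.042*s*d
    print(yc,s,"cols at z .089,.053,.017:",[np.round(proj("top",(*e,z)),1).tolist() for z in(.089,.053,.017)],"pad",np.round(proj("top",(*(np.array([.4588,.226])+.05*s*d),.017)),1))
s=F["side"][110:190,240:290]; cv2.imwrite("pics/e10.png",cv2.resize(s,(500,600)[::1] if 0 else (375,600),interpolation=cv2.INTER_CUBIC))
for xs in(.4585,):
  for yc in(.2265,):
    for sx in(-1,1):
      e=np.array([xs,yc])+.042*d+sx*.017*np.array([1,.061]); print("side near-end corner",sx,[np.round((proj("side",(*e,z))-[240,110])*7.5).tolist() for z in(.089,.053,.017)])
E
```

```text
206 [(141, 143, 144), (133, 135, 135), (144, 147, 146), (134, 136, 135), (109, 113, 112), (82, 86, 87), (86, 60, 52), (59, 40, 36), (66, 49, 45), (108, 115, 117), (114, 123, 125), (79, 96, 94), (45, 75, 67), (41, 73, 65)]
208 [(141, 145, 144), (137, 140, 139), (140, 143, 144), (134, 136, 136), (96, 101, 100), (80, 84, 85), (78, 57, 50), (57, 38, 36), (71, 56, 52), (109, 116, 119), (114, 123, 126), (68, 85, 83), (44, 75, 67), (41, 72, 65)]
210 [(138, 142, 141), (135, 138, 137), (141, 144, 145), (133, 136, 136), (98, 101, 101), (78, 83, 83), (78, 54, 49), (59, 39, 37), (78, 67, 65), (105, 112, 114), (108, 115, 119), (55, 76, 72), (41, 72, 64), (41, 72, 65)]
0.2245 1 cols at z .089,.053,.017: [[207.7, 207.3], [209.5, 208.3], [211.3, 209.4]] pad [213.6 209.4]
0.2245 -1 cols at z .089,.053,.017: [[176.2, 205.5], [178.9, 206.7], [181.5, 207.8]] pad [178.1 207.5]
0.2265 1 cols at z .089,.053,.017: [[206.9, 207.3], [208.8, 208.4], [210.6, 209.4]] pad [213.6 209.4]
0.2265 -1 cols at z .089,.053,.017: [[175.4, 205.5], [178.2, 206.7], [180.8, 207.8]] pad [178.1 207.5]
side near-end corner -1 [[154.0, 336.0], [157.0, 427.0], [160.0, 514.0]]
side near-end corner 1 [[257.0, 321.0], [258.0, 412.0], [258.0, 499.0]]
```

View pics/e10.png

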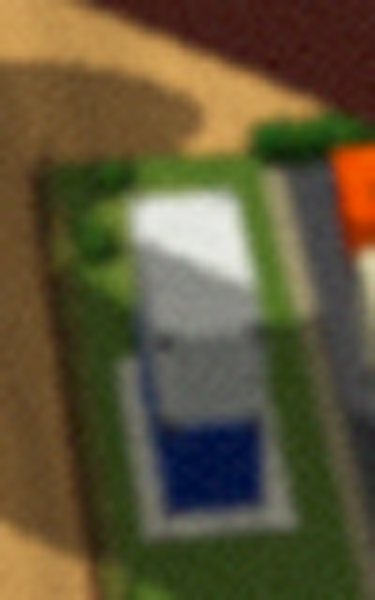

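```bash
python3 - <<'E'
from h import *
print(np.abs(manip.state()["joint_vel"]).max()); print(manip.job_done())
E
```

```text
0.06568928599417169
the job is handed in; nothing more can be done
None
```

I've set the diorama up and handed it in, but no verdict came back; the figures below are my own last camera measurements. The clock read 30.5 s at the last check, against the 115 s limit.

| Item | Last measurement | Tolerance |
|---|---|---|
| Blue container | about 1–3 mm off the pad centre, turned about 0.04 rad or less | 8 mm, 0.12 rad |
| White container | about 2–3 mm off the blue one, well aligned | 6 mm, 0.12 rad |
| Truck | within about 2 mm of the road centre and level with the pad, nose to the gate | 10 mm across, 12 mm along |
| Trailer | in line behind the truck, drawbar about 12–15 mm short of its tail | 2–22 mm |

- **Left alone:** the rust-red container measured within 1 mm of where it started. I did not measure the fir tree again at the end. Nothing I moved was set to come near it, and no unexpected contact forces showed.
- **Disagreements:**
  - The two cameras differed by up to 6 mm on the blue container along its length; I used the average, and the visible end edges fit it.
  - The side camera gave different positions for the truck (about 3 mm) and trailer (about 6 mm), because the arm partly blocked its view. I relied on the top camera for those.
  - The arm's own position put the trailer about 3 mm closer to the truck than the top camera did.
- **White container set-down:** it touched about 3 mm earlier than expected, so it had probably slipped slightly in the grip. I pressed with up to about 17 N, backed off and released; it sits flat.

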